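# Fit the charged cell in the cordless rocker and check it

### The arm

A 6-joint arm with a two-finger parallel gripper is mounted at the origin on the work surface. World frame = base frame: x ahead of the robot, y to its left, z up, the work surface at z = 0. Lengths are in m, angles in rad, forces in N, time in s.
With the tool pointing down it reaches from about 0.275 to 1 m from the base axis. Payload 8.4 kg.
Tool frame: the origin (TCP) lies on the centre line of the jaws, within the pads' length; the fingertips stand 8 mm ahead of it and the grasp point (between the pads) lies 11 mm behind it; x points along the fingers, y is the direction in which the jaws open and shut, and the axes are right-handed (so a half turn about x gives the same grasp; the last joint's range is limited). The gripper opens to 85 mm and grips with 20 to 120 N. Pads are 22 mm wide; open, the fingers measure 114 mm over their backs; the gripper's body (76 mm by 85 mm) begins 54 mm behind the grasp point. The pads swing forward as they close: fully open they stand 13 mm farther back than shut.
Start: joints at [1.167, 0.353, 1.633, -0, 1.155, -0.002], TCP at [0.244, 0.575, 0.239] pointing down, gripper open.
Joint ranges: [-2.63, 2.63], [-0.92, 2.1], [0.06, 2.66], [-1.3, 4.44], [0, 2.69], [-3.02, 3.02]. Speed limits (rad/s): [2.22, 2.22, 2.79, 3.14, 3.14, 3.14].

### API

Orientations are given as a unit quaternion [w, x, y, z].
In Python, from cell import telemetry, cams, robot gives the robot as it stands.
- The arm moves only by the tool step_arm, never from a script. Its argument "rows" is one flat list of numbers, 6 for each row, row after row: the shift along the tool's x, y, z in units of 0.5 m (1.0 is 0.5 m), then the turn, a rotation vector about the tool's x, y, z in units of pi/2 rad (1.0 is pi/2 rad). A call has 1 to 5 rows; each row is the pose to reach, as a shift and turn from the pose measured when the call began, along the tool's axes at that moment; what a row does not reach only later rows make up. A row lasts 1/8 s, in which the tool goes at most 62.5 mm and 10.7 degrees, less where a joint would pass 70% of its speed; a pose out of reach is approached as far as the arm can. A call with a number of a shift or a turn outside -1 to 1 is refused whole. A call with a gripper value outside its range is refused whole. "fingers" is the finger opening in mm, from 0 to 85.4, set as the call begins (left out, the last holds). The fingers move at their own pace and stop on an object; "squeeze" is the grip in N (left out, the last holds). Time passes only in rows, so rows that repeat a pose let the fingers close. It gives the time, the measured TCP pose, the force and the opening at its end, in the units of the state.
- telemetry.observe(): the state, without advancing time (a new reading comes with each control period).
- cams.snapshot(name): name is "scene" or "top" or "wrist"; returns a dict with "image" (480x640x3 uint8, blue, green, red), "fx", "fy", "cx", "cy" (pixels), "rvec" (rotation vector, rad) and "tvec" (3), from world to camera coordinates, as OpenCV has them; the wrist camera has in their place "T_tool_cam" (4x4, takes a point from camera to tool coordinates, whose origin is the TCP and whose axes are the tool frame's). Camera axes: x right, y down, z forward; pixel columns grow to the right and rows downward; lengths in m; the calibration is good to about 2 mm. A picture is of the moment at which its call begins: read the wrist's pose just before it. There is no depth.
- robot.job_done(): hands the job in, once; it reports no verdict.
The state is a dict: "time": time; "qpos": joint angles; "qd": joint speeds; "joint_efforts": joint torques, N m; "position": TCP position; "orientation": TCP orientation; "contact_force": force on the tool from outside, world axes, zero at the start; "moment": the same for the moment, N m; "gripper_width": opening from 0.0 (shut) to 1.0 (fully open).
Only numpy, scipy, OpenCV 4.12 (cv2) and the standard library are available. Lean on these libraries where they do the work, as an engineer would, in place of code of your own. Each camera call takes 0.05 s, during which the arm holds its last target.

### The job

Take the charged cell (green bands) from the charger with the green lamp and fit it in the battery bay of the rocker: one end in under the roof against the spring contact, press the spring back without ramming it, then tip the other end down inside the end wall and let go. Then tilt the rocker's check lever towards its green mark, hold it over for about a second, and let it spring back to the middle. Leave the other cell and everything else where it is.

Things in the scene. Friction and masses are not known exactly. Their poses are not given: they have to be found in the camera images.
- rocker: Cordless lab rocker, fixed: white housing 220 (x) by 320 (y, from -195 to +125) mm, top 40 mm above the bench. Origin on the bench under the middle of the battery bay, z up; the bay runs along x, spring contact at the -x end. A platform with tubes, up to 81 mm high, stands at y below -92 mm. Never press the cell on the rocker with 60 N or more.
- bay (a point): Where the middle of the fitted cell belongs: 72 mm above the bench, axes as rocker. Grey V supports, tops 71 mm above the bench, 42 mm wide, carry the cell at x -64 to -26 and +26 to +50 mm from here; between them only the housing top, so there is room for fingers. The spring keeps the fitted cell against the end wall.
- roof_edge (a point): Middle of the lower inner edge of the black roof over the spring end: 94 mm above the bench, 41 mm from the bay point on the -x side. The roof reaches from here 46 mm in -x, is 44 mm wide and 6 mm thick; the fitted cell's end lies 9 mm under it.
- end_wall (a point): Middle of the top inner edge of the black fixed wall at the +x end of the bay, 85 mm above the bench, 50 mm from the bay point. The wall is 10 mm thick, 40 mm wide, upright with sharp edges.
- spring_rest (a point): Mean rest place of the spring contact's tip, on the bay axis 43 mm to the -x side: a brass ball-nosed pin (nose radius 8 mm) sliding along x only. An adjusting screw shifts it up to 2 mm either way, differently each time and not reported: feel for it. It pushes with 3.6 N at first plus 0.9 N per mm; hard stop after 13 mm.
- cell_green: The charged cell to fit: white rod with two green bands, diameter 26 mm, length 100 mm, 3 mm chamfers, 90 to 180 g, both ends alike. Origin at its middle, x along its axis (towards the end that is the upper one in the charger). In the charger it lies slanted 35 degrees from level, its lower end towards the robot; the middle 50 mm of it are free for fingers.
- cell_low_end (a point): Middle of the end face of the green cell that is the lower one in the charger (x = -50 mm).
- cell_high_end (a point): Middle of the other end face of the green cell (x = +50 mm).
- charger_green: Charger with green lamps, fixed, white, 154 by 70 mm; origin on the bench, z up, x horizontal from the cell's lower to its upper end. The cell's middle is 75 mm above the origin. The cell lies in two V supports, 26 mm and more either way from its middle, against a stop 30 mm wide at the lower end which reaches up to the cell's axis. A mast stands at x 72 to 84 mm.
- canopy_edge (a point): Middle of the lower front edge of the green charger's canopy: x = 20 mm, 137 mm above the bench. The canopy reaches from here to the mast, 64 mm in x, is 60 mm wide and 12 mm thick, and hangs over the cell's upper half, so a gripper has to come square to the cell, leaning back towards its lower end, and leave that way.
- charger_orange: The same charger with orange lamps, holding a cell with orange bands that is still charging; leave it. Which charger stands where changes.
- cell_orange: The cell with orange bands in the orange charger, same size; leave it where it is (not moved more than 20 mm).
- check_lever (a joint): Check lever beside the bay: a steel stick 8 mm thick with a black ball knob 18 mm across. 0 upright, + leaning to the rocker's +y side (the green mark), rad, stops at 0.45 either way; a spring of 0.4 N m per rad brings it back to 0. It counts as held over beyond 0.25 for 0.5 s.
- check_lever_knob (a point): Middle of the lever's ball knob, 58 mm above the lever's hinge; the hinge is at x = 20, y = 92, z = 50 mm in the frame of rocker and runs along its x axis.
- jar: Small clear screw jar, diameter 56, height 70 mm, loose bystander; origin under its middle.
- puck: Black plastic disc, diameter 52, height 18 mm, loose bystander; origin under its middle.
- reagent_bottle: Amber glass bottle, diameter 64, height 140 mm, loose bystander; origin under its middle.
Mind the look-alikes: they are no part of the job. What is shaped like the cell_green but pink or red is not meant.

How it is judged:
On the way, in this order (a step that is already met when the one before it is completed fails the run):
1. the green cell is fitted in the bay and let go (distance between cell_green and bay below 0.005 m and angle between the x axis of cell_green and the x axis of bay, either way round below 0.05 rad and contact force between the fingers and cell_green below 0.3 N and linear speed of cell_green below 0.02 m/s), for 0.2 s.
2. the check lever is held over towards the green mark (value of joint check_lever above 0.25 rad), for 0.5 s.
At the end, for the whole second after the job is handed in: The green cell lies at rest in the bay, its middle within 5 mm of the bay point and its axis within 0.05 rad of the bay's, the check lever is back within 0.06 rad of upright, and the orange cell is still in its charger, not moved more than 20 mm (distance between cell_green and bay below 0.005 m and angle between the x axis of cell_green and the x axis of bay, either way round below 0.05 rad and linear speed of cell_green below 0.02 m/s and value of joint check_lever between -0.06 and 0.06 rad and distance of cell_orange from where it was at the start of the episode below 0.02 m); the robot touches nothing.
It fails at once if the cell is rammed against the rocker (over 60 N) (contact force between cell_green and rocker above 60 N).
It fails at once if the orange cell is taken out or shoved (distance of cell_orange from where it was at the start of the episode above 0.02 m).
It fails at once if a bystander is knocked away (distance of any of jar, puck, reagent_bottle from where it was at the start of the episode above 0.03 m).
It also fails if it takes over 61 s, if anything falls off the work surface, if the arm or the gripper's body presses on something with over 40 N, if the wrist force passes 120 N, or if a joint passes its speed limit or range.

## Working session

There is one attempt and no reset: what is moved stays moved. The work goes in short steps, Python scripts to look and compute and a tool call to move; the robot and the scene stay as the last step left them, time stands still between calls to the robot, and variables do not carry over. Pictures are saved under pics/ and viewed, and the job is handed in when it is done.

Besides the shell and the picture viewer there is one more tool, called after ">>>" as name(argument=value, ...), one argument or row to a line, values as JSON. step_arm: Moves the arm, as the interface text tells. Its arguments: {"type":"object","properties":{"rows":{"type":"array"},"fingers":{"type":"number"},"squeeze":{"type":"number"}},"required":["rows"]}

```bash
ls; mkdir -p pics
python3 - <<'E'
from cell import telemetry,cams
import cv2,pickle
print(telemetry.observe())
d={}
for n in ["scene","top","wrist"]:
    s=cams.snapshot(n); d[n]=s; cv2.imwrite(f"pics/{n}0.png",s["image"])
    print(n,{k:v for k,v in s.items() if k!="image"})
pickle.dump(d,open("s0.pkl","wb"))
E
```

```text
pics
{'time': 0.0, 'qpos': array([ 1.16658374e+00,  3.53635582e-01,  1.63412944e+00, -1.72434669e-05,
        1.15519156e+00, -2.39669429e-03]), 'qd': array([-1.73972579e-03, -1.06311506e-03,  2.02351612e-03,  4.74630539e-04,
       -9.48963490e-04, -7.67988875e-05]), 'joint_efforts': array([ 8.73891058e-04, -6.05267715e+01, -3.42047954e+01,  2.46215104e-04,
        9.58372140e-03,  8.49311341e-07]), 'position': array([0.24425392, 0.57479712, 0.23857153]), 'orientation': array([ 0.69279232,  0.14063373,  0.69297612, -0.14158056]), 'contact_force': array([ 0.6462192 , -0.29361164, -1.12117587]), 'moment': array([0.02015954, 0.01116384, 0.0432496 ]), 'gripper_width': 0.9992512587516539}
scene {'fx': 511.9026511757932, 'fy': 511.9026511757932, 'cx': 316.0109362146413, 'cy': 256.7031594246397, 'rvec': array([ 1.81185277,  1.77614342, -0.6481157 ]), 'tvec': array([-0.05923782, -0.33245419,  1.6469984 ])}
top {'fx': 623.8507999628462, 'fy': 623.8507999628462, 'cx': 326.5119422612359, 'cy': 241.5071439901665, 'rvec': array([ 2.13516407, -2.19714572,  0.10475161]), 'tvec': array([0.06908532, 0.53811051, 1.28269662])}
wrist {'fx': 353.1939967217969, 'fy': 353.1939967217969, 'cx': 320.6348035649778, 'cy': 242.0935118204038, 'T_tool_cam': array([[ 1.47742978e-04, -3.10526363e-01,  9.50564756e-01,
        -1.35805443e-01],
       [ 9.99999779e-01, -5.70546896e-04, -3.41810272e-04,
        -1.03125394e-04],
       [ 6.48482872e-04,  9.50564597e-01,  3.10526210e-01,
        -7.87781014e-02],
       [ 0.00000000e+00,  0.00000000e+00,  0.00000000e+00,
         1.00000000e+00]])}
```

View pics/scene0.png

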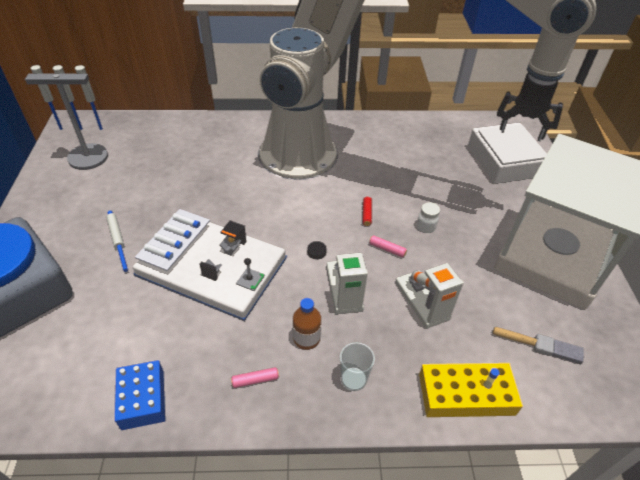

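View pics/top0.png

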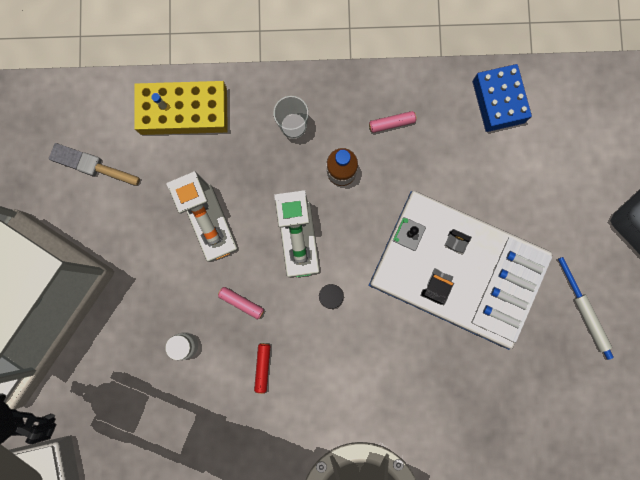

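View pics/wrist0.png

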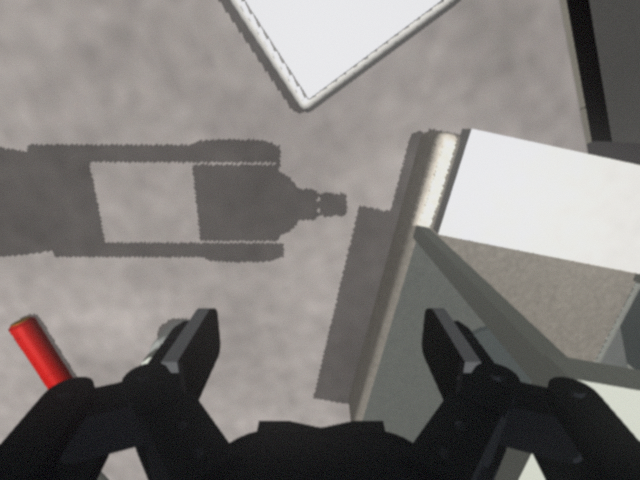

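The candidates are the green-lamp charger at top (297,235), with a green-banded cell, and the orange-lamp charger at (203,215). The pink and red rods at (392,122), (241,302) and (262,368) are look-alikes. I'll enlarge crops to confirm.

Run:
```python
import pickle,cv2,numpy as np
d=pickle.load(open("s0.pkl","rb"))
t=d["top"]["image"]
a=cv2.resize(t[180:290,250:350],None,fx=5,fy=5,interpolation=cv2.INTER_CUBIC)
cv2.imwrite("pics/c1.png",a)
cv2.imwrite("pics/c2.png",cv2.resize(t[180:355,360:560],None,fx=3.4,fy=3.4,interpolation=cv2.INTER_CUBIC))
cv2.imwrite("pics/c3.png",cv2.resize(d["scene"]["image"][190:330,120:380],None,fx=3,fy=3,interpolation=cv2.INTER_CUBIC))
```

```text
(no output)
```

View pics/c1.png

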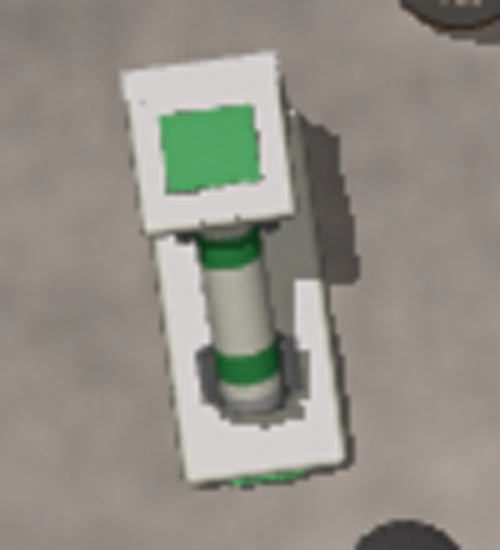

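View pics/c2.png

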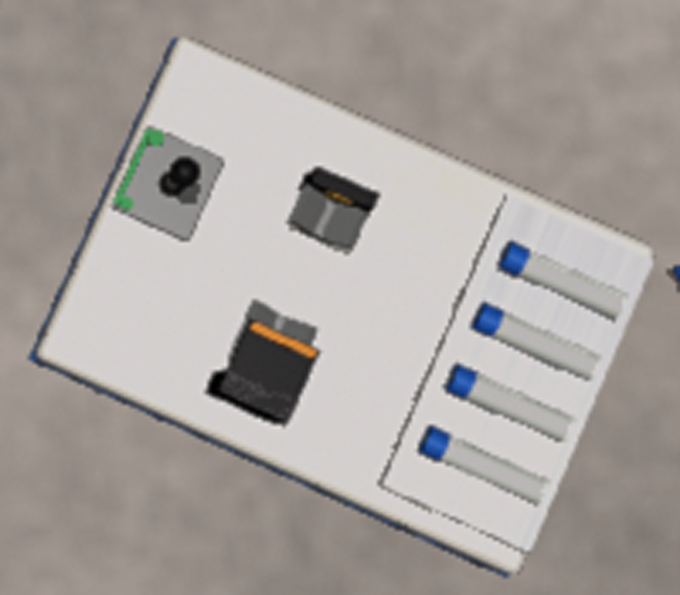

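View pics/c3.png

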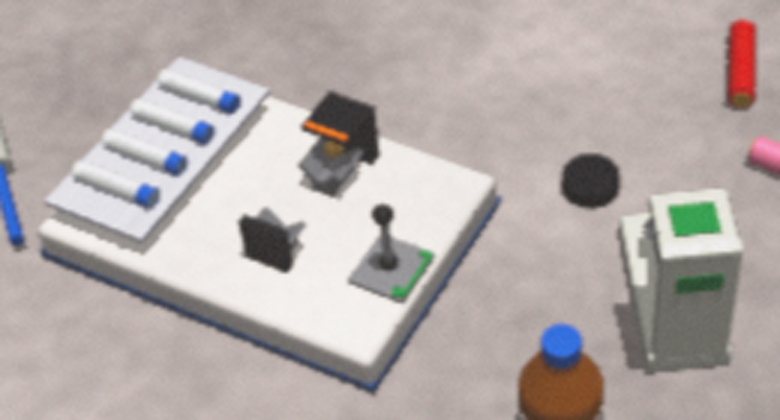

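Confirmed: the green-banded cell is under the green lamp at top about (299,245). The rocker's spring roof is at about (440,290) and its end wall at about (460,238). Now the measurements.

```bash
cat > h.py <<'E'
import numpy as np,cv2,pickle
from scipy.spatial.transform import Rotation as R
def camTF(s,tool=None):
    """returns cam position, R_world_cam"""
    if "rvec" in s:
        Rm=cv2.Rodrigues(np.array(s["rvec"]))[0]
        return -Rm.T@s["tvec"],Rm.T
    T=s["T_tool_cam"];p,q=tool
    Rt=R.from_quat(np.r_[q[1:],q[0]]).as_matrix()
    return p+Rt@T[:3,3],Rt@T[:3,:3]
def ray(s,uv,tool=None):
    c,Rm=camTF(s,tool)
    uv=np.atleast_2d(np.asarray(uv,float))
    d=np.c_[(uv[:,0]-s["cx"])/s["fx"],(uv[:,1]-s["cy"])/s["fy"],np.ones(len(uv))]@Rm.T
    return c,d
def plane(s,uv,z,tool=None):
    c,d=ray(s,uv,tool)
    return c+d*((z-c[2])/d[:,2])[:,None]
def proj(s,P,tool=None):
    c,Rm=camTF(s,tool)
    X=(np.atleast_2d(P)-c)@Rm
    return np.c_[s["fx"]*X[:,0]/X[:,2]+s["cx"],s["fy"]*X[:,1]/X[:,2]+s["cy"]]
def tri(views):
    A=np.zeros((3,3));b=np.zeros(3);rs=[]
    for s,uv,tool in views:
        c,d=ray(s,uv,tool);d=d[0]/np.linalg.norm(d[0]);M=np.eye(3)-np.outer(d,d)
        A+=M;b+=M@c;rs.append((c,d))
    p=np.linalg.solve(A,b)
    return p,[np.linalg.norm((np.eye(3)-np.outer(d,d))@(p-c)) for c,d in rs]
E
python3 - <<'E'
from h import *
d=pickle.load(open("s0.pkl","rb"))
t=d["top"];im=t["image"]
c,_=camTF(t);print("cam",c,camTF(d["scene"])[0])
def white(x0,y0,x1,y1,thr=190):
    m=np.zeros(im.shape[:2],np.uint8);g=im.min(2);m[y0:y1,x0:x1]=(g[y0:y1,x0:x1]>thr)*255
    cs,_=cv2.findContours(m,cv2.RETR_EXTERNAL,cv2.CHAIN_APPROX_NONE);return max(cs,key=cv2.contourArea)
k=white(360,180,560,355)
h=cv2.convexHull(k);ap=cv2.approxPolyDP(h,4,True)[:,0];print("rocker poly",ap.tolist())
P=plane(t,ap,0.04);print(P[:,:2].round(4).tolist())
k=white(265,185,325,235)
r=cv2.minAreaRect(k);B=cv2.boxPoints(r);print("canopy",B.tolist());P=plane(t,B,0.149);print(P[:,:2].round(4).tolist(),P[:,:2].mean(0))
# green bands
hsv=cv2.cvtColor(im,cv2.COLOR_BGR2HSV)
m=cv2.inRange(hsv,(45,120,40),(85,255,255));n,l,st,ce=cv2.connectedComponentsWithStats(m)
for i in range(1,n):
    if st[i,4]>8: print(st[i],ce[i])
hs=cv2.cvtColor(d["scene"]["image"],cv2.COLOR_BGR2HSV)
m=cv2.inRange(hs,(45,80,40),(85,255,255));n,l,st,ce=cv2.connectedComponentsWithStats(m)
print("scene")
for i in range(1,n):
    if st[i,4]>8: print(st[i],ce[i])
E
```

```text
cam [0.40619028 0.04838221 1.33128319] [1.33594057 0.00353873 1.02072959]
rocker poly [[414, 192], [550, 253], [511, 346], [373, 284]]
[[0.6375, -0.1326], [0.5013, -0.4085], [0.3133, -0.3168], [0.4476, -0.0399]]
canopy [[274.3711853027344, 194.28384399414062], [303.9126892089844, 190.344970703125], [308.0611877441406, 221.45849609375], [278.5196838378906, 225.39736938476562]]
[[0.6215, 0.1507], [0.6275, 0.0938], [0.567, 0.0873], [0.561, 0.144]] [0.59423962 0.1189599 ]
[283 202  18  16 245] [291.56326531 209.27346939]
[394 219  14  22  46] [400.15217391 228.52173913]
[289 225  13   8  57] [295.70175439 229.54385965]
[293 249  13   8  59] [299.38983051 252.96610169]
scene
[343 258  17  11 146] [351.08219178 262.60958904]
[251 274  13  15  38] [257.10526316 281.94736842]
[346 282  15   5  62] [352.43548387 283.80645161]
```

```bash
cat >> h.py <<'E'
def Rz(a): return R.from_euler('z',a,degrees=True).as_matrix()
def charger(o,yaw):
    X=Rz(yaw); M=X@R.from_euler('y',-35,degrees=True).as_matrix() # cell axes: x up-slope, z normal
    mid=np.r_[o,0.075]; return mid,M
E
python3 - <<'E'
from h import *
d=pickle.load(open("s0.pkl","rb"));t=d["top"]
print(R.from_quat([0.14063373,0.69297612,-0.14158056,0.69279232]).as_matrix().round(3))
mid,M=charger((0.5425,0.1134),6.2)
for u in (-50,-28,0,28): print(u,proj(t,mid+M@[u/1000,0,.013]),proj(d["scene"],mid+M@[u/1000,0,.013]))
# pairs of bands triang impossible in scene (hidden); rocker orange strip
for n,box in (("top",(420,260,470,310)),("scene",(200,210,260,260))):
    im=d[n]["image"];hsv=cv2.cvtColor(im,cv2.COLOR_BGR2HSV);x0,y0,x1,y1=box
    m=cv2.inRange(hsv,(5,130,80),(22,255,255))[y0:y1,x0:x1]
    k=max(cv2.findContours(m,0,1)[0],key=cv2.contourArea);r=cv2.minAreaRect(k)
    print(n,(cv2.boxPoints(r)+[x0,y0]).round(1).tolist(),np.add(r[0],[x0,y0]),r)
xh=Rz(-26.1)
o=np.r_[0.4749,-0.2245,0]+xh@[0,.035,0]
print("rocker o",o)
pts=[("roof lower edge",(-.041,0,.094)),("roof top edge",(-.041,0,.1)),("wall top",(.05,0,.085)),("knob",(.02,.092,.108)),("corner++",(.11,.125,.04)),("corner-+",(-.11,.125,.04))]
for n,p in pts: print(n,proj(t,o+xh@p).round(1),proj(d["scene"],o+xh@p).round(1))
E
```

```text
[[-0.001  0.391  0.92 ]
 [-0.001  0.92  -0.391]
 [-1.    -0.001  0.   ]]
-50 [[300.42076293 262.92262154]] [[341.30445871 257.12687291]]
-28 [[298.94879389 253.72057472]] [[342.81476507 259.22415063]]
0 [[297.03894726 241.78112656]] [[344.81210499 261.99774452]]
28 [[295.0870459  229.57877237]] [[346.89883823 264.89547391]]
top [[432.7, 276.7], [433.9, 274.1], [452.7, 282.4], [451.5, 285.1]] [442.68556786 279.58247375] ((22.68556785583496, 19.582473754882812), (20.611526489257812, 2.9445037841796875), 23.96249008178711)
scene [[221.5, 232.2], [222.6, 229.5], [235.6, 234.4], [234.6, 237.1]] [228.58219147 233.28082275] ((28.582191467285156, 23.28082275390625), (13.927896499633789, 2.9260287284851074), 20.556045532226562)
rocker o [ 0.49029787 -0.19306903  0.        ]
roof lower edge [[443.  278.2]] [[227.4 235.8]]
roof top edge [[443.6 278. ]] [[227.2 234.2]]
wall top [[460.2 237.1]] [[208.1 263.3]]
knob [[413.7 230.4]] [[247.2 261. ]]
corner++ [[412.2 189. ]] [[242.7 311.3]]
corner-+ [[369.4 284.7]] [[285.5 247.9]]
```

```bash
cat >> h.py <<'E'
def toolR(yaw,lean):
    """tool x = approach leaning (deg) ; y = y of frame"""
    X=Rz(yaw);l=np.radians(lean)
    x=X@[np.sin(l),0,-np.cos(l)];y=X@[0,1,0];return np.c_[x,y,np.cross(x,y)]
def st():
    from cell import telemetry
    o=telemetry.observe();q=o["orientation"];return o,np.array(o["position"]),R.from_quat(np.r_[q[1:],q[0]]).as_matrix()
def plan(p,Rt,tag=""):
    o,pc,Rc=st();sh=Rc.T@(np.asarray(p)-pc)/.5;tu=R.from_matrix(Rc.T@Rt).as_rotvec()/(np.pi/2)
    print(tag,"t",round(o["time"],2),"row",np.r_[sh,tu].round(4).tolist(),"need rows",max(np.linalg.norm(sh)*.5/.0625,np.linalg.norm(tu)*90/10.7).round(1))
def cell_est(): return charger((0.5425,0.1134),6.2)
E
python3 - <<'E'
from h import *
mid,M=cell_est()
plan(mid+M@[0,0,.14],toolR(6.2,35))
E
```

```text
t 0.15 row [0.0989, -0.6945, 0.7697, -0.3142, -0.3805, 0.0998] need rows 8.3
```

>>> step_arm(
  rows=[0.1,-0.695,0.77,-0.314,-0.38,0.1,0.1,-0.695,0.77,-0.314,-0.38,0.1,0.1,-0.695,0.77,-0.314,-0.38,0.1,0.1,-0.695,0.77,-0.314,-0.38,0.1,0.1,-0.695,0.77,-0.314,-0.38,0.1],
  fingers=60,
  squeeze=40,
)

```text
time: 0.78
position: [0.3738, 0.291, 0.2081]
orientation: [0.886, -0.027, 0.461, 0.05]
contact_force: [1.9, -0.4, 0.3]
gripper_width: 0.702
```

Run:
```python
from h import *
mid,M=cell_est()
plan(mid+M@[0,0,.14],toolR(6.2,35))
```

```text
t 0.78 row [0.1078, -0.3903, 0.0884, 0.0036, 0.0, -0.001] need rows 3.3
```

>>> step_arm(
  rows=[0.108,-0.39,0.088,0.003,0,-0.001,0.108,-0.39,0.088,0.003,0,-0.001,0.108,-0.39,0.088,0.003,0,-0.001,0.108,-0.39,0.088,0.003,0,-0.001,0.108,-0.39,0.088,0.003,0,-0.001],
)

```text
time: 1.4
position: [0.463, 0.1024, 0.1893]
orientation: [0.886, -0.024, 0.461, 0.046]
contact_force: [-0.2, 0.9, 0.3]
gripper_width: 0.698
```

Run:
```python
from h import *
from cell import cams
o,p,Rc=st(); s=cams.snapshot("wrist"); pickle.dump((s,p,o["orientation"]),open("w1.pkl","wb"))
im=s["image"].copy();cv2.imwrite("pics/w1.png",im)
print(o["time"],p,o["contact_force"],np.abs(o["qd"]).max())
mid,M=cell_est();T=(p,o["orientation"])
for u in (-50,0,50): print(u,proj(s,mid+M@[u/1000,0,.013],T))
mid,M=cell_est()
plan(mid+M@[0,0,.14],toolR(6.2,35))
```

```text
1.4 [0.46297337 0.10235717 0.18927022] [-0.18776022  0.85642274  0.27419324] 0.1415452033082445
-50 [[325.11648739 168.00380976]]
0 [[325.10457284 233.64961302]]
50 [[325.09393783 292.24554403]]
 t 1.45 row [-0.0005, 0.0023, 0.0006, -0.0017, -0.0002, 0.0012] need rows 0.0
```

View pics/w1.png

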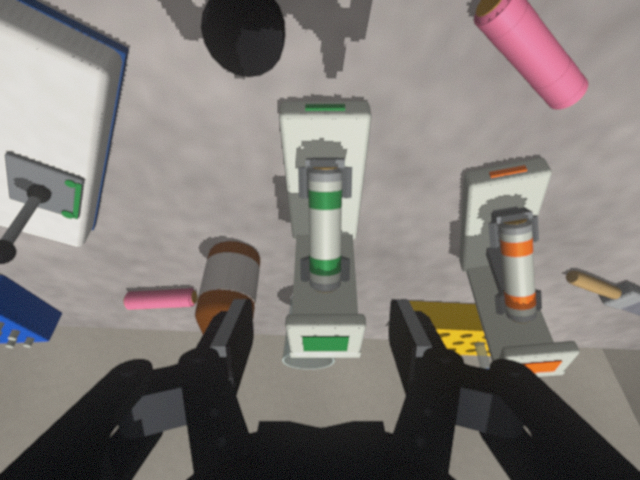

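The wrist view shows the green-banded cell, with bands at (325,199) and (325,268), just where predicted. Refining before the grasp.

Run:
```python
from h import *
s,p,q=pickle.load(open("w1.pkl","rb"));T=(p,q)
hsv=cv2.cvtColor(s["image"],cv2.COLOR_BGR2HSV)
m=cv2.inRange(hsv,(45,100,30),(85,255,255));n,l,sta,ce=cv2.connectedComponentsWithStats(m)
for i in range(1,n):
    if sta[i,4]>30: print(sta[i],ce[i])
mid,M=cell_est()
c,d=ray(s,[[325.1,199],[325.1,268]],T)
for uv in [ce[i] for i in range(1,n) if sta[i,4]>200]:
    c,d=ray(s,uv,T); c2=M.T@(c-mid);d2=M.T@d[0]; X=c2+d2*((.013-c2[2])/d2[2]); print(uv,X)
    
print(plan(mid+M@[0,0,-.011],toolR(6.2,35)))
```

```text
[306 105  39   6 150] [324.71333333 107.85333333]
[ 62 180  20  38 278] [ 73.6942446  199.47122302]
[309 192  32  17 491] [324.87983707 199.97352342]
[310 258  30  17 395] [324.61265823 266.33924051]
[303 337  45  13 571] [324.92469352 342.91593695]
[ 73.6942446  199.47122302] [-0.02734233 -0.18905778  0.013     ]
[324.87983707 199.97352342] [-0.02637933 -0.00017324  0.013     ]
[324.61265823 266.33924051] [ 0.02721053 -0.00038758  0.013     ]
[324.92469352 342.91593695] [ 0.09804798 -0.00013759  0.013     ]
 t 1.45 row [0.3015, 0.0029, 0.0007, -0.0017, -0.0002, 0.0012] need rows 2.4
None
```

>>> step_arm(
  rows=[0.1,0.002,0.001,-0.001,0,0.001,0.18,0.002,0.001,-0.001,0,0.001,0.25,0.002,0.001,-0.001,0,0.001,0.29,0.002,0.001,-0.001,0,0.001,0.3,0.002,0.001,-0.001,0,0.001],
)

```text
time: 2.08
position: [0.5596, 0.1147, 0.0981]
orientation: [0.871, -0.025, 0.488, 0.051]
contact_force: [0.1, -0.7, -0.3]
gripper_width: 0.704
```

Run:
```python
from h import *
mid,M=cell_est()
plan(mid+M@[0.0005,-.0003,-.011],toolR(6.2,35)); print(st()[0]["contact_force"])
```

```text
t 2.08 row [0.0433, 0.0002, -0.0512, -0.0002, -0.0382, -0.0049] need rows 0.5
[ 0.14066146 -0.65125606 -0.26218403]
```

Run:
```python
from h import *
o=st()[0];print(o["qpos"].round(3),o["qd"].round(3))
from cell import cams
cv2.imwrite("pics/w2.png",cams.snapshot("wrist")["image"])
mid,M=cell_est()
plan(mid+M@[0.0005,-.0003,-.011],toolR(6.2,35))
```

```text
[ 0.233  0.326  2.251 -1.296  0.06  -0.168] [-0.016  0.037 -0.018 -0.    -0.01  -0.021]
 t 2.12 row [0.0443, 0.0007, -0.0507, 0.0001, -0.0381, -0.0048] need rows 0.5
```

View pics/w2.png

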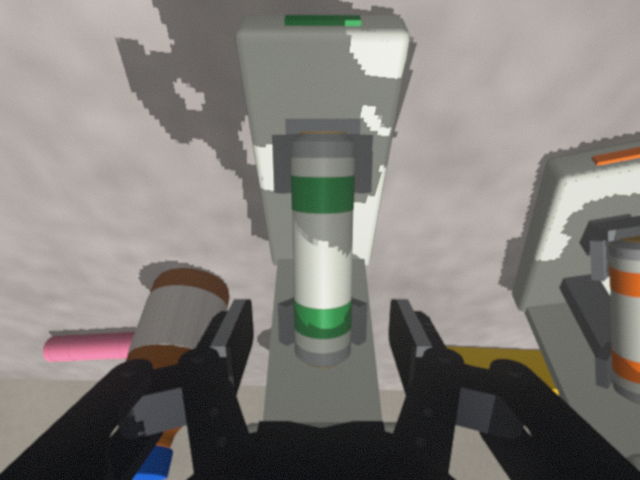

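The wrist jammed near its singularity: q5 is about 0.06 and q4 is at its -1.3 limit. Pitch about the jaw axis doesn't affect the grip, so I'll back off and come in at a 24° lean, 7 mm nearer the low end, which still clears the canopy.

```bash
cat >> h.py <<'E'
def grasp(back,lean=24,u=-.007):
    mid,M=cell_est();Rt=toolR(6.2,lean);return mid+M@[u+.0004,-.0003,0]+Rt[:,0]*(.011-back),Rt
E
python3 - <<'E'
from h import *
plan(*grasp(.075))
E
```

```text
t 2.12 row [-0.1037, 0.0018, -0.0493, 0.0005, 0.0842, -0.0048] need rows 0.9
```

>>> step_arm(
  rows=[-0.08,0.002,-0.049,0,0,0,-0.104,0.002,-0.049,0,0.04,-0.002,-0.104,0.002,-0.049,0,0.084,-0.005,-0.104,0.002,-0.049,0,0.084,-0.005,-0.104,0.002,-0.049,0,0.084,-0.005],
)

```text
time: 2.75
position: [0.5114, 0.1106, 0.1315]
orientation: [0.838, -0.03, 0.542, 0.046]
contact_force: [-0.5, -0.3, -0.1]
gripper_width: 0.703
```

Run:
```python
from h import *
print(st()[0]["qpos"].round(3))
plan(*grasp(.075))
```

```text
[ 0.246  0.197  2.239 -0.196  0.292 -1.258]
 t 2.75 row [0.0031, -0.0017, -0.0019, 0.0003, 0.0021, -0.0002] need rows 0.0
```

>>> step_arm(
  rows=[0.04,-0.002,-0.002,0,0.002,0,0.08,-0.002,-0.002,0,0.002,0,0.11,-0.002,-0.002,0,0.002,0,0.13,-0.002,-0.002,0,0.002,0,0.13,-0.002,-0.002,0,0.002,0],
)

```text
time: 3.38
position: [0.5365, 0.1124, 0.0713]
orientation: [0.837, -0.03, 0.544, 0.046]
contact_force: [0.3, 0.3, -0.1]
gripper_width: 0.702
```

Run:
```python
from h import *
print(st()[0]["qpos"].round(3))
plan(*grasp(.0))
from cell import cams
cv2.imwrite("pics/w3.png",cams.snapshot("wrist")["image"])
```

```text
[ 0.235  0.357  2.221 -0.336  0.157 -1.124]
 t 3.38 row [0.0227, 0.0002, 0.0012, 0.0008, -0.0003, 0.0] need rows 0.2
```

View pics/w3.png

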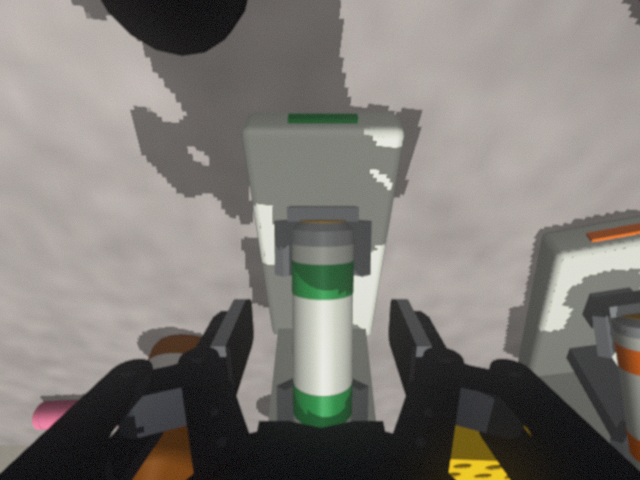

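The fingers straddle the cell cleanly. I'll advance the last 11 mm and close.

>>> step_arm(
  rows=[0.012,0,0.001,0,0,0,0.022,0,0.001,0,0,0,0.022,0,0.001,0,0,0],
)

```text
time: 3.8
position: [0.5415, 0.1129, 0.0616]
orientation: [0.837, -0.03, 0.544, 0.046]
contact_force: [-0.3, 1.1, -0.7]
gripper_width: 0.701
```

>>> step_arm(
  rows=[0,0,0,0,0,0,0,0,0,0,0,0,0,0,0,0,0,0,0,0,0,0,0,0,0,0,0,0,0,0],
  fingers=15,
  squeeze=60,
)

```text
time: 4.42
position: [0.5414, 0.1135, 0.0619]
orientation: [0.838, -0.03, 0.544, 0.046]
contact_force: [-4.1, 6.2, 3.4]
gripper_width: 0.284
```

Run:
```python
from h import *
o=st()[0];print(o["qpos"].round(3),o["contact_force"],o["gripper_width"]*85.4)
plan(*grasp(.0));plan(*grasp(.11))
```

```text
[ 0.234  0.383  2.215 -0.38   0.137 -1.08 ] [-4.0617742   6.22828635  3.44429392] 24.259988400101065
 t 4.42 row [0.0015, -0.001, -0.0004, 0.001, 0.0003, -0.0005] need rows 0.0
 t 4.42 row [-0.2185, -0.0008, -0.0003, 0.001, 0.0003, -0.0005] need rows 1.7
```

Gripped at about 24 mm. I'll lift first along the cell's normal (35°), then back towards the robot. Leaving along the 24° tool axis would run the cell's upper corner under the canopy.

Run:
```python
from h import *
o,p,Rc=st();mid,M=cell_est()
# cell in tool frame
pickle.dump(dict(Rtc=Rc.T@M,ptc=Rc.T@(mid+M@[.0004,0,0]-p)),open("g.pkl","wb"))
print(Rc.T@(mid-p))
X=Rz(6.2)
d1=.018*(X@[-.574,0,.819])
plan(p+d1,Rc);plan(p+d1+.05*(X@[-.8,0,.6]),Rc);plan(p+d1+.13*(X@[-.8,0,.6]),Rc)
```

```text
[-0.01152627 -0.00019199  0.00628068]
 t 4.42 row [-0.0353, 0.0, -0.0069, 0.0, 0.0, 0.0] need rows 0.3
 t 4.42 row [-0.1227, 0.0002, -0.0555, 0.0, 0.0, 0.0] need rows 1.1
 t 4.42 row [-0.2625, 0.0004, -0.1333, 0.0, 0.0, 0.0] need rows 2.4
```

>>> step_arm(
  rows=[-0.018,0,-0.003,0,0,0,-0.036,0,-0.007,0,0,0,-0.08,0,-0.031,0,0,0,-0.122,0,-0.055,0,0,0,-0.19,0,-0.094,0,0,0],
)

```text
time: 5.05
position: [0.4594, 0.1043, 0.13]
orientation: [0.837, -0.03, 0.544, 0.046]
contact_force: [-0.1, -0.1, -1.1]
gripper_width: 0.282
```

Run:
```python
from h import *
from cell import cams
o=st()[0];print(o["qpos"].round(3),o["contact_force"],o["gripper_width"]*85.4)
o,p,_=st();s=cams.snapshot("wrist");pickle.dump((s,p,o["orientation"]),open("w4.pkl","wb"))
cv2.imwrite("pics/w4.png",s["image"])
```

```text
[ 0.265  0.127  2.337 -0.236  0.271 -1.201] [-0.07911832 -0.09076606 -1.13086199] 24.049717587896808
```

View pics/w4.png

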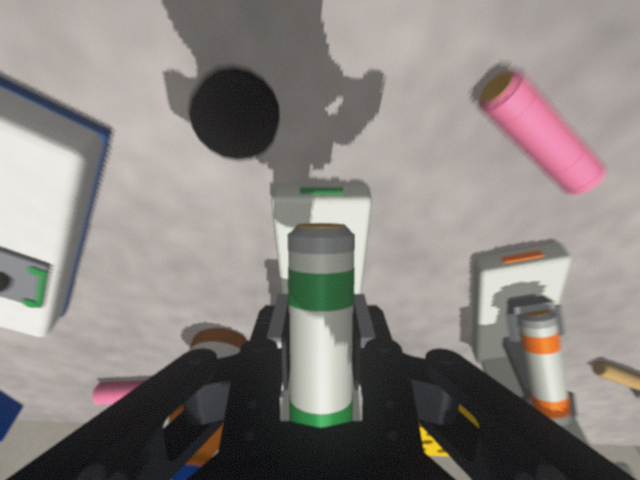

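```bash
cat >> h.py <<'E'
YR=-26.1;OR=np.r_[0.4903,-0.1931,0]
def rk(p): return OR+Rz(YR)@np.asarray(p,float)
E
python3 - <<'E'
from h import *
s,p,q=pickle.load(open("w4.pkl","rb"));g=pickle.load(open("g.pkl","rb"))
Rt=R.from_quat(np.r_[q[1:],q[0]]).as_matrix()
c=p+Rt@g["ptc"];M=Rt@g["Rtc"]
for u in (-50,-27,27): print(u,proj(s,c+M@[u/1000,0,.013],(p,q)))
hsv=cv2.cvtColor(s["image"],cv2.COLOR_BGR2HSV)
m=cv2.inRange(hsv,(45,100,30),(85,255,255));n,l,sta,ce=cv2.connectedComponentsWithStats(m)
for i in range(1,n):
    if sta[i,4]>200: print(sta[i],ce[i])
plan(rk([-.03,.12,.25]),toolR(YR,11))
E
```

```text
-50 [[322.03444506 226.68844937]]
-27 [[321.94306876 290.06684021]]
27 [[321.74372919 428.32830279]]
[ 24 268  22  39 308] [ 37.34415584 287.74350649]
[ 289  271   64   39 2178] [320.56841139 290.80532599]
[290 404  62  25 837] [320.52449223 417.90083632]
 t 5.1 row [-0.1842, -0.3624, 0.1712, 0.3439, 0.1395, -0.1079] need rows 3.5
```

>>> step_arm(
  rows=[-0.12,-0.05,0.05,0,0,0,-0.184,-0.15,0.1,0.2,0.08,-0.06,-0.184,-0.362,0.171,0.344,0.14,-0.108,-0.184,-0.362,0.171,0.344,0.14,-0.108,-0.184,-0.362,0.171,0.344,0.14,-0.108],
)

```text
time: 5.72
position: [0.5182, -0.0749, 0.2515]
orientation: [0.751, 0.146, 0.619, -0.177]
contact_force: [-0.5, 0.7, -1.6]
gripper_width: 0.287
```

>>> step_arm(
  rows=[0,0,0,0,0,0,0,0,0,0,0,0],
)

```text
time: 5.98
position: [0.5176, -0.0747, 0.2514]
orientation: [0.752, 0.145, 0.619, -0.176]
contact_force: [0.3, -0.3, -0.9]
gripper_width: 0.281
```

Run:
```python
from h import *
from cell import cams
o=st()[0];print(o["time"],o["qpos"].round(3),o["contact_force"],o["gripper_width"]*85.4,np.abs(o["qd"]).max())
o,p,_=st();s=cams.snapshot("wrist");pickle.dump((s,p,o["orientation"]),open("w5.pkl","wb"))
cv2.imwrite("pics/w5.png",s["image"]);print(p)
for k,P in dict(roofL=(-.041,.022,.1),roofR=(-.041,-.022,.1),wall=(.05,0,.085),knob=(.02,.092,.108)).items(): print(k,proj(s,rk(P),(p,o["orientation"])))
```

```text
5.975 [-0.103  0.089  1.961 -0.084  0.912 -1.168] [ 0.33722837 -0.32023594 -0.85763451] 24.02338661733792 0.011476826579159338
[ 0.51759227 -0.07465513  0.25141227]
roofL [[198.73474715 175.85456849]]
roofR [[143.15775814 176.18535967]]
wall [[197.04089134 262.97862904]]
knob [[290.19607496 247.26083456]]
```

View pics/w5.png

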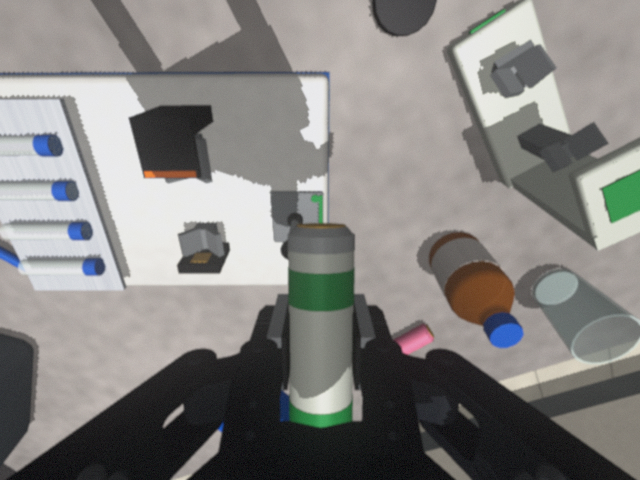

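The rocker is square to the view: roof edge with the orange strip at about (170,175), end wall at about (205,262), lever knob at about (290,248). Zooming in to refine.

Run:
```python
from h import *
s,p,q=pickle.load(open("w5.pkl","rb"));T=(p,q)
im=s["image"]
cv2.imwrite("pics/c5.png",cv2.resize(im[60:300,110:340],None,fx=3,fy=2.5,interpolation=cv2.INTER_CUBIC)[:600])
g=im.max(2)
m=np.zeros(g.shape,np.uint8);m[95:190,125:225]=(g[95:190,125:225]<45)*255
hsv=cv2.cvtColor(im,cv2.COLOR_BGR2HSV);mo=cv2.inRange(hsv,(4,120,60),(22,255,255));mo[:160]=0;mo[190:]=0;mo[:,230:]=0
k=max(cv2.findContours(mo,0,1)[0],key=cv2.contourArea);print("orange",cv2.boxPoints(cv2.minAreaRect(k)).round(1).tolist())
m[:]=0;m[235:285,165:240]=(g[235:285,165:240]<45)*255
k=max(cv2.findContours(m,0,1)[0],key=cv2.contourArea);print("wall",cv2.boundingRect(k),cv2.approxPolyDP(k,2.5,True)[:,0].tolist())
wm=np.zeros(g.shape,np.uint8);wm[:310,125:345]=0
# rocker edges: x=+110 lower edge (v~285), y=+125 right edge
for z in (.04,):
    P=plane(s,[[329,73],[329,180],[200,286],[260,286]],z,T); print(((P-OR)@Rz(YR)).round(4).tolist())
```

```text
orange [[143.89999389648438, 176.5], [144.0, 169.89999389648438], [196.10000610351562, 171.0], [195.89999389648438, 177.60000610351562]]Traceback (most recent call last):
  File "<stdin>", line 10, in <module>
ValueError: max() iterable argument is empty
```

View pics/c5.png

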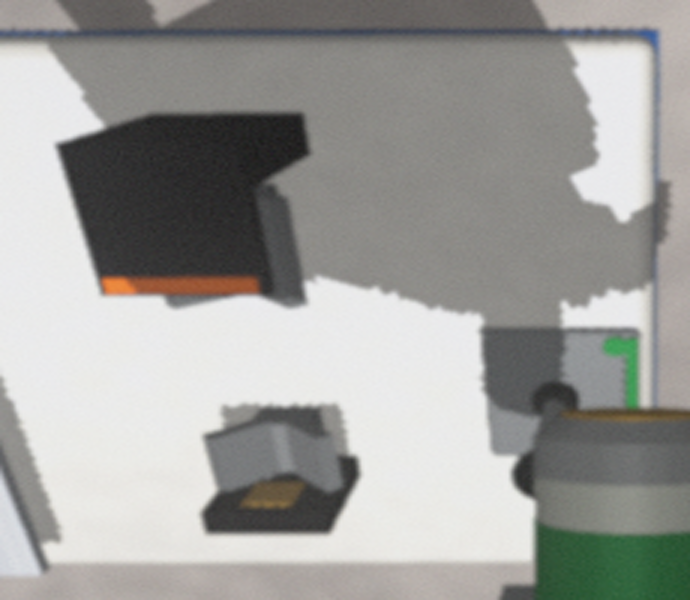

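Run:
```python
from h import *
s,p,q=pickle.load(open("w5.pkl","rb"));T=(p,q);im=s["image"];g=cv2.cvtColor(im,cv2.COLOR_BGR2GRAY).astype(float)
f=lambda P:proj(s,np.array([rk(x) for x in P]),T)
pr=f([(.05,.02,.085),(.05,-.02,.085),(.06,.02,.085),(.06,-.02,.085),(.06,.02,.04)]);print("wall pred",pr.round(1).tolist())
pr2=f([(-.041,.022,.1),(-.041,-.022,.1),(-.087,.022,.1),(-.087,-.022,.1),(-.041,.022,.094)]);print("roof pred",pr2.round(1).tolist())
c=lambda pts:((np.array(pts)-[110,60])*[3,2.5]).round(0).tolist()
print(c(pr),c(pr2))
# edges
def vedge(u,v0,v1):
    col=g[v0:v1,u-1:u+2].mean(1);d=np.diff(col);i=np.argmax(abs(d));
    if 0<i<len(d)-1:
        a,b,e=abs(d[i-1:i+2]);i=i+.5*(a-e)/(a-2*b+e)
    return v0+i+.5
for nm,us,v0,v1 in (("x=+110",range(140,270,10),278,296),):
    P=np.array([(u,vedge(u,v0,v1)) for u in us]);co=np.polyfit(P[:,0],P[:,1],1);res=P[:,1]-np.polyval(co,P[:,0]);print(nm,co,res.round(1))
    W=plane(s,[(u,np.polyval(co,u)) for u in (140,270)],.04,T);print(((W-OR)@Rz(YR)).round(4))
def hedge(v,u0,u1):
    r=g[v-1:v+2,u0:u1].mean(0);d=np.diff(r);i=np.argmax(abs(d));return u0+i+.5
P=np.array([(hedge(v,318,340),v) for v in range(85,200,8)]);print(P[:,0])
co=np.polyfit(P[:,1],P[:,0],1);W=plane(s,[(np.polyval(co,v),v) for v in (85,200)],.04,T);print(((W-OR)@Rz(YR)).round(4))
print(f([(.11,.0,.04),(.0,.125,.04),(0,.125,0)]))
```

```text
wall pred [[218.0, 262.9], [176.1, 263.1], [219.5, 271.6], [178.2, 271.8], [229.9, 248.2]]
roof pred [[198.7, 175.9], [143.2, 176.2], [187.7, 114.8], [127.3, 115.2], [201.0, 173.4]]
[[324.0, 507.0], [198.0, 508.0], [329.0, 529.0], [205.0, 530.0], [360.0, 471.0]] [[266.0, 290.0], [99.0, 290.0], [233.0, 137.0], [52.0, 138.0], [273.0, 284.0]]
x=+110 [-1.77120608e-03  2.84933188e+02] [-0.  -0.1  0.   0.   0.  -0.   0.   0.1 -0.1  0.   0.1 -0.1 -0. ]
[[ 0.1076 -0.0893  0.04  ]
 [ 0.1082  0.0596  0.04  ]]
[326.5 326.5 326.5 326.5 326.5 326.5 327.5 326.5 331.5 328.5 328.5 328.5
 326.5 326.5 322.5]
[[-0.1008  0.1244  0.04  ]
 [ 0.0048  0.1244  0.04  ]]
[[218.24077121 286.00763461]
 [327.51441113 195.49365943]
 [326.87844597 181.89109219]]
```

```bash
cat >> h.py <<'E'
YR=-26.2;OR=OR+Rz(YR)@[.0008,0,0]
def bay(Ex,Ez,th,y=0.):
    g=pickle.load(open("g.pkl","rb"))
    M=Rz(YR)@R.from_euler('y',-th,degrees=True).as_matrix()
    E=rk([Ex/1000,y/1000,Ez/1000]);c=E+M@[.05,0,0]
    Rt=M@g["Rtc"].T; return c-Rt@g["ptc"],Rt
def where():
    g=pickle.load(open("g.pkl","rb"));o,p,Rc=st()
    M=Rc@g["Rtc"];c=p+Rc@g["ptc"];loc=Rz(YR).T@(c-OR)*1000;a=Rz(YR).T@M[:,0];e=loc-50*a
    f=Rz(YR).T@o["contact_force"]
    print("t",round(o["time"],2),"cell mid",loc.round(1),"E",e.round(1),"th",np.degrees(np.arcsin(a[2])).round(1),"yawerr",np.degrees(np.arctan2(a[1],a[0])).round(2),"F rocker",f.round(1),"w",round(o["gripper_width"]*85.4,1))
E
python3 - <<'E'
from h import *
where();print(st()[0]["qpos"].round(2))
plan(*bay(-28,115,22))
E
```

```text
t 6.03 cell mid [-24.5 118.2 264. ] E [-70.8 118.5 245.3] th 22.0 yawerr -0.3 F rocker [ 1.2  0.  -2.4] w 24.4
[-0.1   0.09  1.96 -0.08  0.91 -1.17]
 t 6.03 row [0.2722, -0.2363, 0.0349, -0.0033, 0.0003, 0.0006] need rows 2.9
```

>>> step_arm(
  rows=[0.02,-0.1,0.035,-0.003,0,0,0.08,-0.2,0.035,-0.003,0,0,0.16,-0.236,0.035,-0.003,0,0,0.24,-0.236,0.035,-0.003,0,0,0.272,-0.236,0.035,-0.003,0,0],
)

```text
time: 6.65
position: [0.5025, -0.1987, 0.1193]
orientation: [0.751, 0.144, 0.62, -0.174]
contact_force: [0.8, -0.7, -0.6]
gripper_width: 0.284
```

Run:
```python
from h import *
where()
plan(*bay(-28,115,22))
plan(*bay(-28,74,22))
from cell import cams
for n in("wrist","scene"):
  o=st()[0];s=cams.snapshot(n);pickle.dump((s,o["position"],o["orientation"]),open(n+"6.pkl","wb"))
  im=s["image"]; cv2.imwrite(f"pics/{n}6.png",im if n=="wrist" else cv2.resize(im[170:320,130:330],None,fx=4,fy=4,interpolation=2))
```

```text
t 6.65 cell mid [ 17.    0.2 132. ] E [-29.4   0.2 113.3] th 21.9 yawerr 0.03 F rocker [ 1.  -0.3 -0.6] w 24.3
 t 6.65 row [-0.0029, -0.0005, 0.0034, 0.0002, -0.0015, 0.0006] need rows 0.0
 t 6.65 row [0.0776, -0.0004, -0.0121, 0.0002, -0.0015, 0.0006] need rows 0.6
```

View pics/wrist6.png

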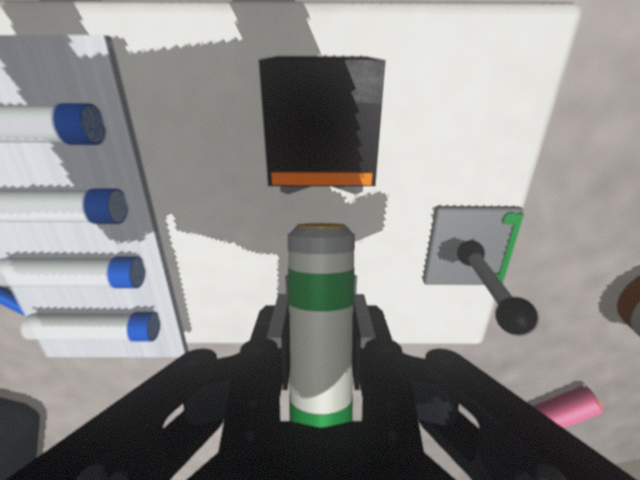

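View pics/scene6.png

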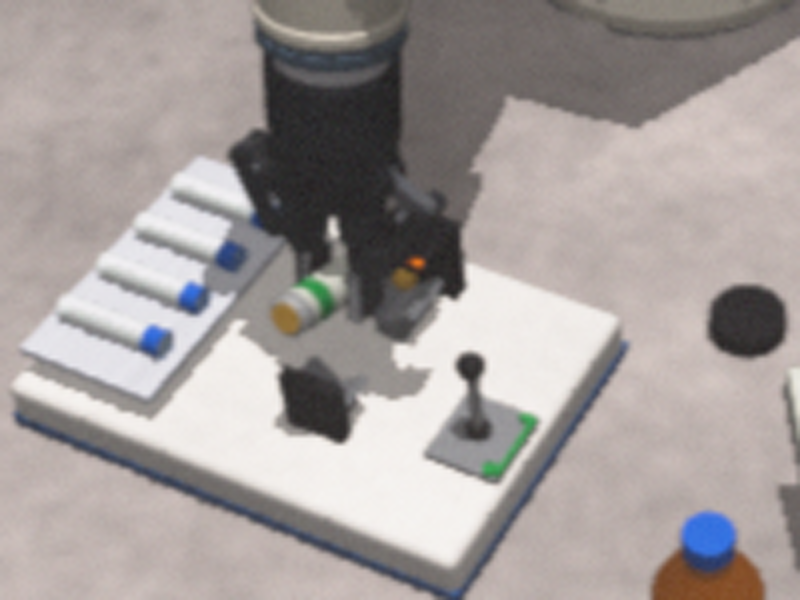

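Run:
```python
from h import *
s,p,q=pickle.load(open("wrist6.pkl","rb"));T=(p,q);im=s["image"]
f=lambda P:proj(s,np.array([rk(x) for x in P]),T)
print(f([(-.041,.022,.1),(-.041,-.022,.1),(-.087,.022,.1),(-.087,-.022,.1),(-.041,.022,.094),(.11,.1,.04),(.11,-.05,.04),(.02,.092,.108)]).round(1).tolist())
hsv=cv2.cvtColor(im,cv2.COLOR_BGR2HSV);mo=cv2.inRange(hsv,(4,120,60),(22,255,255));mo[:160]=0;mo[195:]=0
k=max(cv2.findContours(mo,0,1)[0],key=cv2.contourArea);print(cv2.boundingRect(k),cv2.boxPoints(cv2.minAreaRect(k)).round(1).tolist())
cv2.imwrite("pics/c6.png",cv2.resize(im[40:220,240:410],None,fx=3.3,fy=3.3,interpolation=2))
```

```text
[[374.0, 184.1], [266.3, 184.0], [384.0, 57.0], [256.5, 56.8], [372.2, 179.3], [451.1, 346.1], [254.8, 345.8], [514.9, 313.4]]
(271, 171, 102, 15) [[271.0, 171.0], [372.0, 171.0], [372.0, 185.0], [271.0, 185.0]]
```

View pics/c6.png

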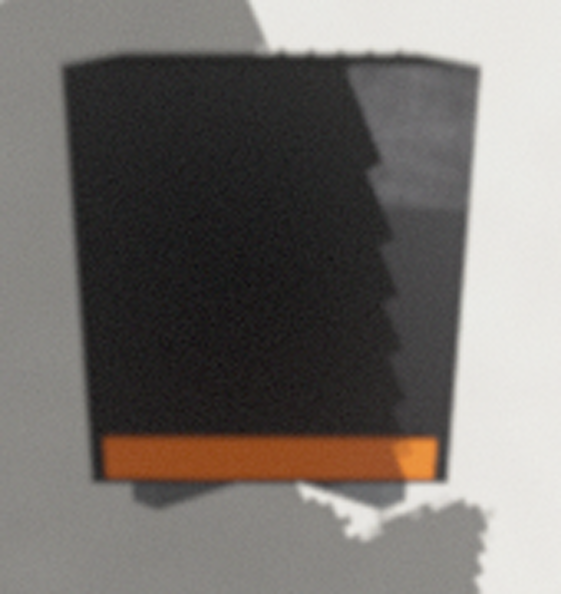

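```bash
cat >> h.py <<'E'
OR=OR+Rz(YR)@[.0008,.0009,0]
E
python3 - <<'E'
from h import *
where()
plan(*bay(-28,95,22));plan(*bay(-28,74.5,22))
E
```

```text
t 6.75 cell mid [ 16.6  -0.3 132.7] E [-29.8  -0.3 114. ] th 21.9 yawerr 0.06 F rocker [-0.5  0.2 -2.1] w 24.6
 t 6.75 row [0.0379, 0.0006, -0.0037, 0.0005, -0.0013, 0.0006] need rows 0.3
 t 6.75 row [0.0781, 0.0006, -0.0114, 0.0005, -0.0013, 0.0006] need rows 0.6
```

>>> step_arm(
  rows=[0.02,0.0005,-0.001,0,-0.001,0,0.038,0.0005,-0.004,0,-0.001,0,0.058,0.0005,-0.008,0,-0.001,0,0.078,0.0005,-0.011,0,-0.001,0,0.078,0.0005,-0.011,0,-0.001,0],
)

```text
time: 7.38
position: [0.5043, -0.199, 0.0797]
orientation: [0.751, 0.143, 0.62, -0.174]
contact_force: [-0.9, -0.0, -1.9]
gripper_width: 0.287
```

Run:
```python
from h import *
where()
plan(*bay(-36,74.5,22));plan(*bay(-40,74.5,22));plan(*bay(-44,74,22))
```

```text
t 7.38 cell mid [17.9 -0.1 92.3] E [-28.5  -0.2  73.7] th 21.9 yawerr 0.06 F rocker [-0.8 -0.4 -1.9] w 24.5
 t 7.38 row [-0.0046, 0.0003, -0.0145, 0.0005, -0.0014, 0.0007] need rows 0.1
 t 7.38 row [-0.0061, 0.0003, -0.0224, 0.0005, -0.0014, 0.0007] need rows 0.2
 t 7.38 row [-0.0066, 0.0004, -0.0304, 0.0005, -0.0014, 0.0007] need rows 0.2
```

>>> step_arm(
  rows=[-0.003,0,-0.006,0,-0.001,0,-0.005,0,-0.014,0,-0.001,0,-0.006,0,-0.018,0,-0.001,0,-0.006,0,-0.022,0,-0.001,0,-0.006,0,-0.022,0,-0.001,0],
)

```text
time: 8.0
position: [0.494, -0.1939, 0.0806]
orientation: [0.752, 0.143, 0.62, -0.174]
contact_force: [0.1, -0.5, -1.7]
gripper_width: 0.284
```

Run:
```python
from h import *
from cell import cams
where()
plan(*bay(-43,74.3,21));plan(*bay(-46,74,20));plan(*bay(-49,74,19))
s=cams.snapshot("wrist")["image"];cv2.imwrite("pics/w7.png",s)
s=cams.snapshot("scene")["image"];cv2.imwrite("pics/s7.png",cv2.resize(s[200:300,150:290],None,fx=5,fy=5,interpolation=2))
```

```text
t 8.0 cell mid [ 6.4 -0.2 93.3] E [-39.9  -0.2  74.6] th 22.0 yawerr 0.06 F rocker [ 0.3 -0.4 -1.7] w 24.2
 t 8.0 row [0.0008, 0.0004, -0.0062, 0.0005, 0.0107, 0.0007] need rows 0.1
 t 8.0 row [0.0017, 0.0004, -0.0123, 0.0005, 0.0218, 0.0007] need rows 0.2
 t 8.0 row [0.0021, 0.0004, -0.0183, 0.0005, 0.0329, 0.0007] need rows 0.3
```

View pics/w7.png

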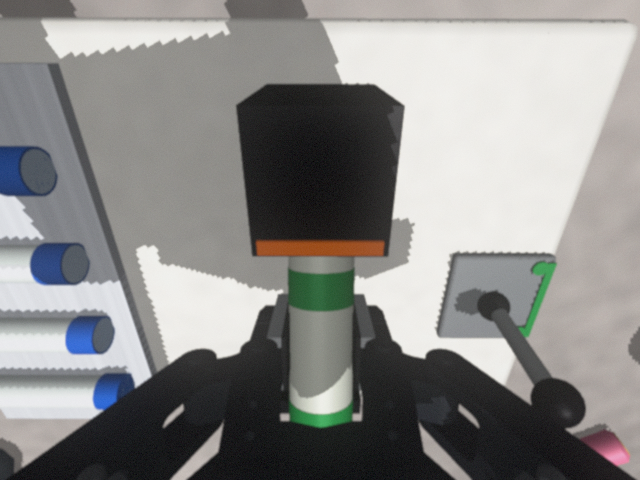

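View pics/s7.png

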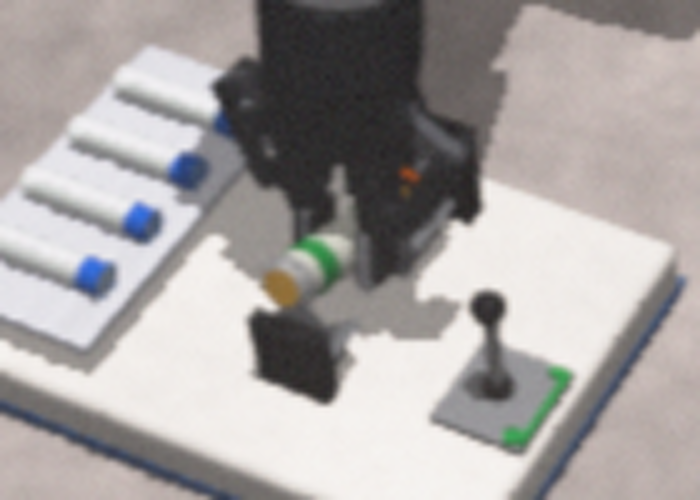

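The low end is entering under the roof, which is centred at u≈321 against the cell at 321. Now I'll push in slowly and feel for the pin.

>>> step_arm(
  rows=[0,0,-0.002,0,0.003,0,0.001,0,-0.004,0,0.007,0,0.001,0,-0.006,0,0.011,0,0.001,0,-0.006,0,0.011,0],
)

```text
time: 8.6
position: [0.4917, -0.1927, 0.0795]
orientation: [0.746, 0.145, 0.626, -0.173]
contact_force: [-0.3, 0.6, -1.7]
gripper_width: 0.281
```

Run:
```python
from h import *
where()
plan(*bay(-46,74,20));plan(*bay(-49,74,19))
```

```text
t 8.6 cell mid [ 4.1 -0.1 92.1] E [-42.6  -0.2  74.2] th 21.0 yawerr 0.06 F rocker [-0.5  0.5 -1.7] w 24.0
 t 8.6 row [0.0007, 0.0003, -0.0068, 0.0005, 0.0108, 0.0007] need rows 0.1
 t 8.6 row [0.0011, 0.0003, -0.0128, 0.0005, 0.0219, 0.0007] need rows 0.2
```

>>> step_arm(
  rows=[0,0,-0.002,0,0.003,0,0,0,-0.004,0,0.007,0,0.001,0,-0.007,0,0.011,0,0.001,0,-0.007,0,0.011,0],
)

```text
time: 9.1
position: [0.4897, -0.1917, 0.0789]
orientation: [0.741, 0.146, 0.632, -0.172]
contact_force: [3.8, -1.8, -0.7]
gripper_width: 0.284
```

Run:
```python
from h import *
where()
plan(*bay(-48,74,19));plan(*bay(-50,74,18))
```

```text
t 9.1 cell mid [ 2.  -0.1 91.4] E [-44.9  -0.1  74.2] th 20.1 yawerr 0.06 F rocker [ 4.2  0.1 -0.7] w 24.3
 t 9.1 row [0.0011, 0.0002, -0.0062, 0.0005, 0.0122, 0.0006] need rows 0.1
 t 9.1 row [0.002, 0.0002, -0.0103, 0.0005, 0.0234, 0.0006] need rows 0.2
```

Pin felt: 4.2 N at E≈-44.9 mm. I'll keep pressing gently.

>>> step_arm(
  rows=[0,0,-0.003,0,0.006,0,0.001,0,-0.006,0,0.012,0,0.002,0,-0.009,0,0.018,0,0.002,0,-0.011,0,0.023,0,0.002,0,-0.011,0,0.023,0],
)

```text
time: 9.72
position: [0.4864, -0.19, 0.0776]
orientation: [0.731, 0.149, 0.644, -0.169]
contact_force: [5.9, -3.6, -1.0]
gripper_width: 0.281
```

Run:
```python
from h import *
where()
plan(*bay(-52,74,17));plan(*bay(-54,74,16))
```

```text
t 9.72 cell mid [-1.3 -0.  90. ] E [-48.8  -0.1  74.4] th 18.2 yawerr 0.07 F rocker [ 6.9 -0.6 -1. ] w 24.0
 t 9.72 row [0.0017, 0.0001, -0.0066, 0.0006, 0.0131, 0.0006] need rows 0.1
 t 9.72 row [0.0027, 0.0001, -0.0107, 0.0006, 0.0243, 0.0006] need rows 0.2
```

>>> step_arm(
  rows=[0.001,0,-0.003,0,0.006,0,0.001,0,-0.006,0,0.012,0,0.002,0,-0.009,0,0.018,0,0.003,0,-0.012,0,0.024,0,0.003,0,-0.012,0,0.024,0],
)

```text
time: 10.35
position: [0.4838, -0.1887, 0.0764]
orientation: [0.72, 0.152, 0.656, -0.167]
contact_force: [8.0, -4.6, -1.6]
gripper_width: 0.287
```

Run:
```python
from h import *
where()
plan(*bay(-54.5,73.5,12));plan(*bay(-54.5,73,9));plan(*bay(-54.5,72.5,5))
from cell import cams
s=cams.snapshot("scene")["image"];cv2.imwrite("pics/s8.png",cv2.resize(s[200:300,150:290],None,fx=5,fy=5,interpolation=2))
```

```text
t 10.35 cell mid [-3.8 -0.  88.5] E [-51.8  -0.1  74.5] th 16.3 yawerr 0.07 F rocker [ 9.2 -0.6 -1.6] w 24.5
 t 10.35 row [0.0079, 0.0001, -0.0061, 0.0007, 0.0479, 0.0006] need rows 0.4
 t 10.35 row [0.0133, 0.0001, -0.0068, 0.0007, 0.0812, 0.0006] need rows 0.7
 t 10.35 row [0.02, 0.0001, -0.0082, 0.0007, 0.1256, 0.0007] need rows 1.1
```

View pics/s8.png

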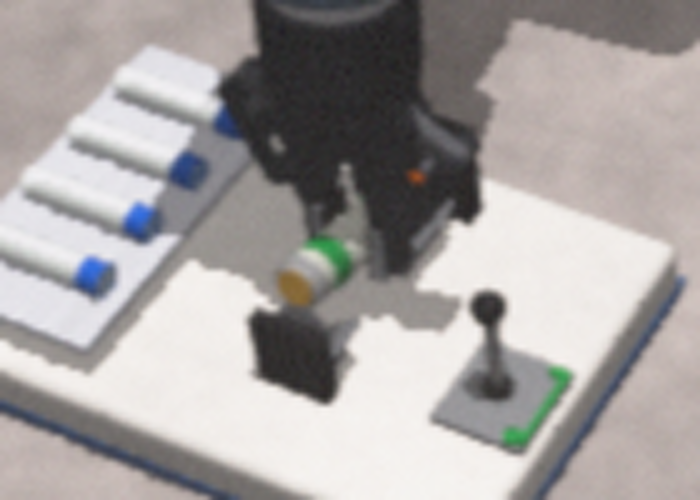

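Run:
```python
from h import *
plan(*bay(-54.5,74,14));plan(*bay(-55,73.5,12))
```

```text
t 10.4 row [0.0039, 0.0, -0.0057, 0.0007, 0.0257, 0.0005] need rows 0.2
 t 10.4 row [0.0078, 0.0, -0.0071, 0.0007, 0.0479, 0.0006] need rows 0.4
```

>>> step_arm(
  rows=[0.001,0,-0.003,0,0.007,0,0.002,0,-0.005,0,0.013,0,0.003,0,-0.006,0,0.019,0,0.004,0,-0.006,0,0.026,0,0.004,0,-0.006,0,0.026,0],
)

```text
time: 11.02
position: [0.4838, -0.1886, 0.0749]
orientation: [0.708, 0.155, 0.669, -0.164]
contact_force: [9.3, -5.1, -1.6]
gripper_width: 0.284
```

Run:
```python
from h import *
where()
plan(*bay(-55,73.5,11));plan(*bay(-55,73,8));plan(*bay(-55,72.7,5))
```

```text
t 11.03 cell mid [-3.4  0.1 86.9] E [-51.9  -0.   74.6] th 14.2 yawerr 0.08 F rocker [10.6 -0.5 -1.6] w 24.2
 t 11.03 row [0.0066, -0.0001, -0.0067, 0.0008, 0.0361, 0.0005] need rows 0.3
 t 11.03 row [0.012, -0.0001, -0.0073, 0.0008, 0.0694, 0.0006] need rows 0.6
 t 11.03 row [0.017, -0.0001, -0.0082, 0.0009, 0.1027, 0.0007] need rows 0.9
```

Run:
```python
from h import *
plan(*bay(-56,73,11));plan(*bay(-56,72.5,8));plan(*bay(-56,72,5))
```

```text
t 11.03 row [0.0075, -0.0, -0.0087, 0.0008, 0.0361, 0.0005] need rows 0.3
 t 11.03 row [0.0129, -0.0, -0.0094, 0.0008, 0.0694, 0.0006] need rows 0.6
 t 11.03 row [0.0182, -0.0, -0.0102, 0.0009, 0.1027, 0.0007] need rows 0.9
```

>>> step_arm(
  rows=[0.001,0,-0.007,0,0.005,0,0.003,0,-0.009,0,0.015,0,0.005,0,-0.009,0,0.025,0,0.0075,0,-0.009,0,0.036,0,0.0075,0,-0.009,0,0.036,0],
)

```text
time: 11.65
position: [0.4831, -0.1883, 0.072]
orientation: [0.691, 0.159, 0.687, -0.16]
contact_force: [7.6, -6.1, 1.1]
gripper_width: 0.283
```

Run:
```python
from h import *
where()
plan(*bay(-56,72.5,8));plan(*bay(-56,72,5))
```

```text
t 11.65 cell mid [-3.6  0.1 83.7] E [-52.6   0.   73.8] th 11.4 yawerr 0.09 F rocker [ 9.5 -2.1  1.1] w 24.1
 t 11.65 row [0.0076, -0.0001, -0.0072, 0.0009, 0.0372, 0.0005] need rows 0.3
 t 11.65 row [0.013, -0.0001, -0.0078, 0.0009, 0.0706, 0.0006] need rows 0.6
```

Run:
```python
from h import *
plan(*bay(-56,73.2,8));plan(*bay(-56,73,5.5))
```

```text
t 11.65 row [0.0062, -0.0001, -0.0072, 0.0009, 0.0372, 0.0005] need rows 0.3
 t 11.65 row [0.0102, -0.0001, -0.0076, 0.0009, 0.065, 0.0005] need rows 0.5
```

>>> step_arm(
  rows=[0.002,0,-0.007,0,0.012,0,0.004,0,-0.007,0,0.024,0,0.006,0,-0.007,0,0.037,0,0.008,0,-0.0075,0,0.05,0,0.01,0,-0.0075,0,0.064,0],
)

```text
time: 12.28
position: [0.4827, -0.1881, 0.0679]
orientation: [0.658, 0.166, 0.719, -0.152]
contact_force: [8.5, -6.0, -0.0]
gripper_width: 0.285
```

Run:
```python
from h import *
where()
from cell import cams
s=cams.snapshot("scene")["image"];cv2.imwrite("pics/s9.png",cv2.resize(s[200:300,150:290],None,fx=5,fy=5,interpolation=2))
s=cams.snapshot("wrist")["image"];cv2.imwrite("pics/w9.png",s)
plan(*bay(-54,73,3));plan(*bay(-50,72.5,1));plan(*bay(-50,72,0))
```

```text
t 12.28 cell mid [-3.   0.1 78.9] E [-52.8  -0.   73.8] th 5.9 yawerr 0.11 F rocker [10.3 -1.7 -0. ] w 24.4
 t 12.38 row [0.0059, -0.0001, -0.0033, 0.0011, 0.0324, 0.0006] need rows 0.3
 t 12.38 row [0.0092, -0.0001, 0.0044, 0.0011, 0.0546, 0.0007] need rows 0.5
 t 12.38 row [0.0116, -0.0001, 0.0043, 0.0011, 0.0657, 0.0007] need rows 0.6
```

View pics/s9.png

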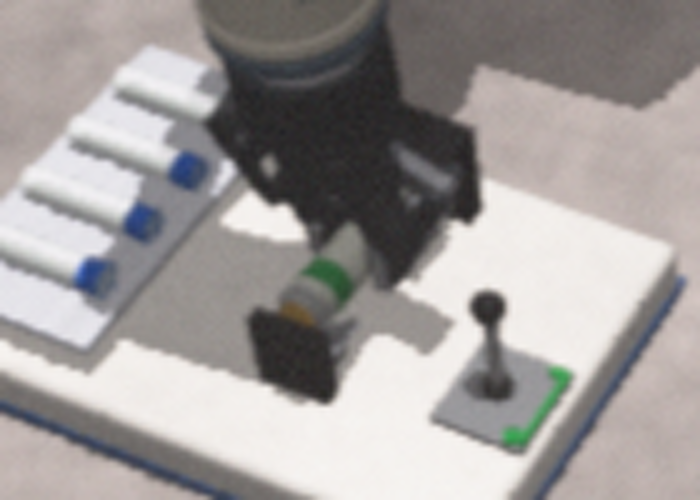

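View pics/w9.png

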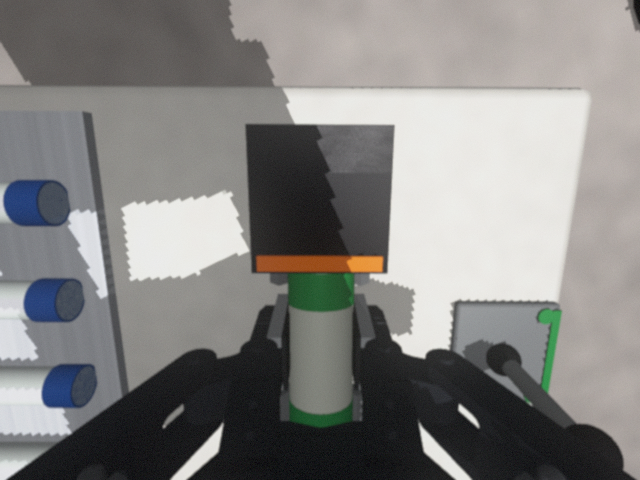

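The far end has gone down behind the wall with no upward force. I'll finish tipping and ease back to the wall.

>>> step_arm(
  rows=[0.002,0,-0.006,0,0.01,0,0.004,0,-0.005,0,0.02,0,0.006,0,-0.003,0,0.03,0,0.007,0,-0.001,0,0.04,0,0.009,0,0.001,0,0.05,0],
)

```text
time: 13.0
position: [0.4839, -0.1887, 0.0642]
orientation: [0.63, 0.172, 0.744, -0.145]
contact_force: [2.0, -0.9, 10.0]
gripper_width: 0.285
```

Run:
```python
from h import *
where()
plan(*bay(-50,72.5,0.5));plan(*bay(-50,72,0))
```

```text
t 13.0 cell mid [-0.7  0.  74.6] E [-50.7  -0.1  73.3] th 1.5 yawerr 0.11 F rocker [ 2.2  0.1 10. ] w 24.3
 t 13.0 row [0.0027, -0.0001, 0.0016, 0.0012, 0.0108, 0.0007] need rows 0.1
 t 13.0 row [0.0045, -0.0001, 0.0017, 0.0012, 0.0163, 0.0007] need rows 0.1
```

>>> step_arm(
  rows=[0.001,0,0.001,0,0.008,0,0.002,0,0.001,0,0.016,0,0.002,0,0.001,0,0.016,0],
)

```text
time: 13.38
position: [0.4838, -0.1886, 0.0636]
orientation: [0.619, 0.174, 0.752, -0.143]
contact_force: [-0.7, -1.1, 7.4]
gripper_width: 0.283
```

Run:
```python
from h import *
where();print(st()[0]["moment"])
```

```text
t 13.38 cell mid [-0.7  0.1 73.7] E [-50.7  -0.   73.8] th -0.1 yawerr 0.12 F rocker [-0.1 -1.3  7.4] w 24.1
[-0.07812542  0.03334097  0.00735209]
```

>>> step_arm(
  rows=[0,0,0,0,0,0,0,0,0,0,0,0,0,0,0,0,0,0,0,0,0,0,0,0,0,0,0,0,0,0],
  fingers=55,
)

```text
time: 14.0
position: [0.4837, -0.1886, 0.0635]
orientation: [0.619, 0.174, 0.752, -0.143]
contact_force: [0.5, -0.4, 0.6]
gripper_width: 0.647
```

Run:
```python
from h import *
where()
from cell import cams
o=st()[0];s=cams.snapshot("wrist");pickle.dump((s,o["position"],o["orientation"]),open("w10.pkl","wb"));cv2.imwrite("pics/w10.png",s["image"])
```

```text
t 14.0 cell mid [-0.8  0.1 73.6] E [-50.8  -0.   73.7] th -0.1 yawerr 0.12 F rocker [ 0.6 -0.2  0.6] w 55.2
```

View pics/w10.png

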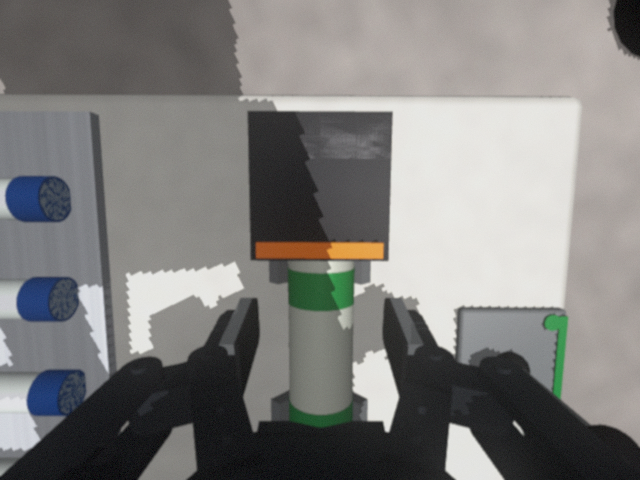

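The fingers are off and the cell stays put. Backing straight out, then a check.

>>> step_arm(
  rows=[-0.05,0,0,0,0,0,-0.12,0,0,0,0,0,-0.22,0,0,0,0,0,-0.3,0,0,0,0,0,-0.3,0,0,0,0,0],
)

```text
time: 14.68
position: [0.5117, -0.2021, 0.2138]
orientation: [0.622, 0.173, 0.75, -0.143]
contact_force: [0.0, 0.3, -1.7]
gripper_width: 0.642
```

Run:
```python
from h import *
from cell import cams
o=st()[0];s=cams.snapshot("wrist");pickle.dump((s,o["position"],o["orientation"]),open("w11.pkl","wb"));cv2.imwrite("pics/w11.png",s["image"])
s=cams.snapshot("scene")["image"];cv2.imwrite("pics/s11.png",cv2.resize(s[200:300,150:290],None,fx=5,fy=5,interpolation=2))
print(o["position"],o["contact_force"])
# where the level cell's bands should be
s,p,q=pickle.load(open("w11.pkl","rb"))
for u in (-27,27,50): print(u,proj(s,rk([u/1000,0,.085]),(p,q)))
hsv=cv2.cvtColor(s["image"],cv2.COLOR_BGR2HSV)
m=cv2.inRange(hsv,(45,100,30),(85,255,255));n,l,sta,ce=cv2.connectedComponentsWithStats(m)
for i in range(1,n):
    if sta[i,4]>100: print(sta[i],ce[i],((plane(s,ce[i],.085,(p,q))-OR)@Rz(YR)).round(4))
```

```text
[ 0.51168741 -0.20212828  0.21384396] [ 0.04666898  0.31860545 -1.65410761]
-27 [[320.28608603 201.24725679]]
27 [[320.11166413 269.26485101]]
50 [[320.03995007 297.23048028]]
[306 192  30  17 455] [320.31648352 200.08571429] [[-0.0279  0.      0.085 ]]
[442 225  11  31 147] [448.6122449  236.15646259] [[1.000e-04 1.014e-01 8.500e-02]]
[306 262  26  15 286] [317.54545455 268.75524476] [[ 0.0266 -0.0021  0.085 ]]
```

View pics/w11.png

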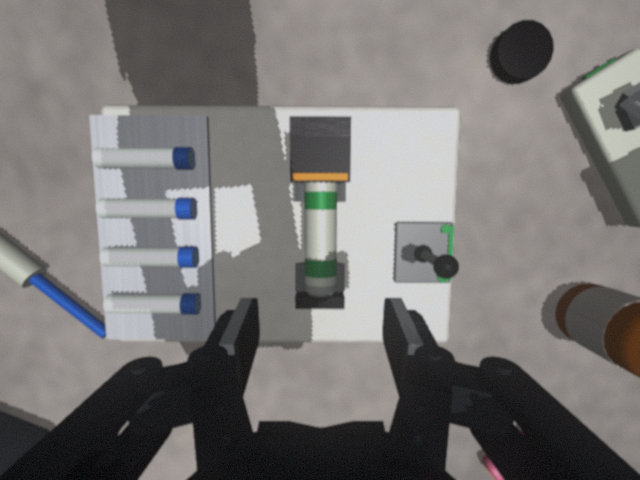

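View pics/s11.png

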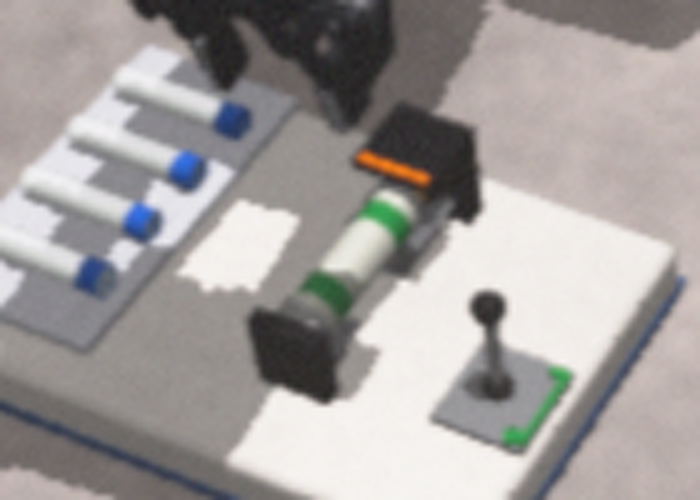

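The cell is seated. The bands read x = -27.9 and +26.6 mm, giving a middle near -0.6 mm, and it lies level between roof and wall. Now the lever: close the fingers and go down on its -y side.

Run:
```python
from h import *
plan(rk([.02,.052,.2]),toolR(YR,0));plan(rk([.02,.052,.103]),toolR(YR,0))
```

```text
t 14.78 row [0.0203, 0.1034, 0.0063, 0.0022, -0.1228, 0.0001] need rows 1.0
 t 14.78 row [0.2107, 0.1034, 0.0435, 0.0022, -0.1228, 0.0001] need rows 1.9
```

>>> step_arm(
  rows=[0.02,0.1,0.006,0.002,-0.12,0,0.02,0.1,0.006,0.002,-0.12,0,0.02,0.103,0.006,0.002,-0.123,0,0.02,0.103,0.006,0.002,-0.123,0,0.02,0.103,0.006,0.002,-0.123,0],
  fingers=0,
)

```text
time: 15.4
position: [0.533, -0.1561, 0.2]
orientation: [0.688, 0.16, 0.689, -0.161]
contact_force: [-0.2, -0.4, -0.2]
gripper_width: 0.002
```

Run:
```python
from h import *
from cell import cams
o=st()[0];s=cams.snapshot("wrist");cv2.imwrite("pics/w12.png",s["image"]);print(o["gripper_width"])
T=(o["position"],o["orientation"]);print(proj(s,rk([.02,.092,.108]),T))
plan(rk([.02,.052,.103]),toolR(YR,0))
```

```text
0.0017649915325808428
[[380.75366089 247.59390075]]
 t 15.45 row [0.194, 0.0015, -0.0005, -0.0004, -0.0002, 0.0001] need rows 1.6
```

View pics/w12.png

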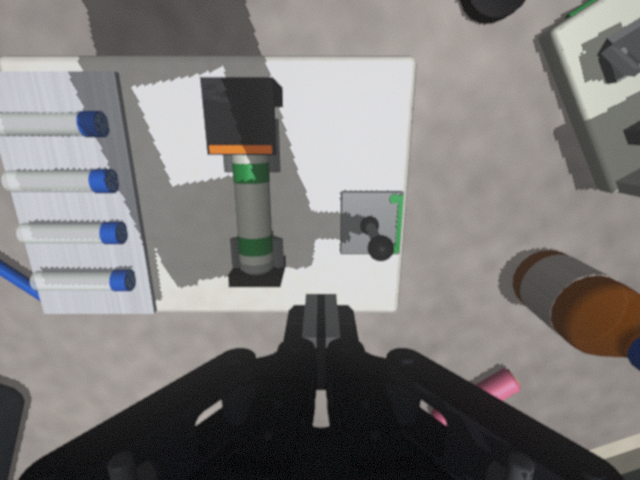

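>>> step_arm(
  rows=[0.08,0.001,0,0,0,0,0.14,0.001,0,0,0,0,0.18,0.001,0,0,0,0,0.194,0.001,0,0,0,0,0.194,0.001,0,0,0,0],
)

```text
time: 16.08
position: [0.5332, -0.1558, 0.103]
orientation: [0.688, 0.161, 0.689, -0.161]
contact_force: [-0.4, -0.7, 0.2]
gripper_width: 0.003
```

>>> step_arm(
  rows=[0,0.01,0,0,0,0,0,0.02,0,0,0,0,0,0.03,0,0,0,0,0,0.04,0,0,0,0,0,0.04,0,0,0,0],
)

```text
time: 16.7
position: [0.5423, -0.1375, 0.1031]
orientation: [0.688, 0.16, 0.689, -0.16]
contact_force: [0.6, -0.5, 0.1]
gripper_width: 0.004
```

Run:
```python
from h import *
from cell import cams
o,p,_=st();print(o["time"],Rz(YR).T@(p-OR)*1000,Rz(YR).T@o["contact_force"])
s=cams.snapshot("wrist");cv2.imwrite("pics/w13.png",s["image"])
s=cams.snapshot("scene");cv2.imwrite("pics/s13.png",cv2.resize(s["image"][200:300,150:290],None,fx=5,fy=5,interpolation=2))
```

```text
16.7 [ 20.48739243  71.95104969 103.06073519] [ 0.7701278  -0.14954543  0.08345799]
```

View pics/w13.png

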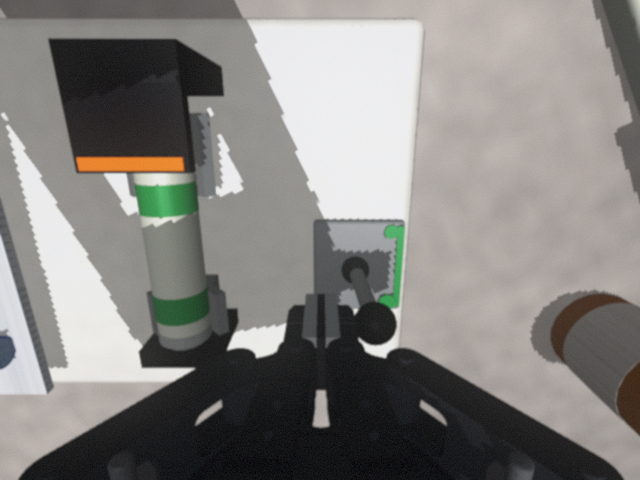

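View pics/s13.png

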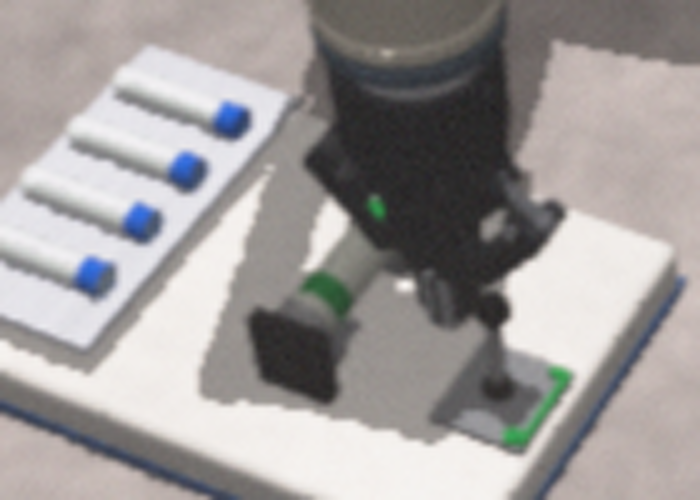

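The finger is just touching the knob at about (375,323). Pushing about 21 mm towards the green mark.

>>> step_arm(
  rows=[0,0.008,0,0,0,0,0,0.016,0,0,0,0,0,0.024,0,0,0,0,0,0.032,0,0,0,0,0,0.042,0,0,0,0],
)

```text
time: 17.42
position: [0.5511, -0.1188, 0.1028]
orientation: [0.688, 0.16, 0.689, -0.161]
contact_force: [-2.6, -3.2, -1.7]
gripper_width: 0.002
```

Run:
```python
from h import *
from cell import cams
o,p,_=st();print(o["time"],Rz(YR).T@(p-OR)*1000,Rz(YR).T@o["contact_force"])
s=cams.snapshot("wrist");cv2.imwrite("pics/w14.png",s["image"])
T=(p,o["orientation"])
for a in (0,.25,.35,.45): print(a,proj(s,rk([.02,.092+.058*np.sin(a),.05+.058*np.cos(a)]),T))
```

```text
17.425 [ 20.18550885  92.57983494 102.76566981] [-0.90817175 -3.97706262 -1.74452622]
0 [[319.53410651 323.30693625]]
0.25 [[353.28925501 321.05056055]]
0.35 [[365.82763248 318.96382278]]
0.45 [[377.45301149 316.28376035]]
```

View pics/w14.png

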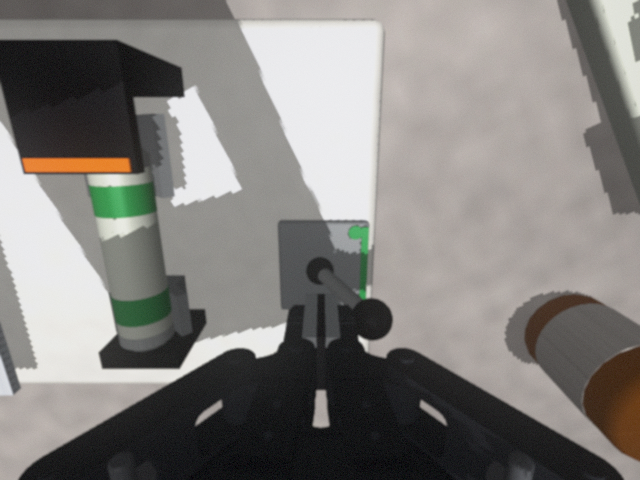

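The knob at (373,319) gives about 0.4 rad. Holding for a second.

>>> step_arm(
  rows=[0,0,0,0,0,0,0,0,0,0,0,0,0,0,0,0,0,0,0,0,0,0,0,0,0,0,0,0,0,0],
)

```text
time: 18.1
position: [0.5513, -0.1184, 0.1028]
orientation: [0.688, 0.16, 0.689, -0.161]
contact_force: [-1.5, -2.9, -0.8]
gripper_width: 0.004
```

>>> step_arm(
  rows=[0,0,0,0,0,0,0,0,0,0,0,0,0,0,0,0,0,0,0,0,0,0,0,0],
)

```text
time: 18.6
position: [0.5513, -0.1184, 0.1028]
orientation: [0.688, 0.16, 0.689, -0.161]
contact_force: [-2.2, -3.5, -1.5]
gripper_width: -0.003
```

Run:
```python
from h import *
from cell import cams
o,p,_=st();print(o["time"],Rz(YR).T@(p-OR)*1000,Rz(YR).T@o["contact_force"])
s=cams.snapshot("wrist");g=s["image"][300:340,340:410].max(2)
m=(g<60).astype(np.uint8);print(np.where(m.any(0))[0]+340)
```

```text
18.6 [ 20.20224488  93.03312417 102.80631623] [-0.41408198 -4.05920655 -1.49880132]
[340 341 342 343 344 345 346 347 348 349 350 351 352 353 354 355 356 357
 358 359 360 361 362 363 364 365 366 367 368 369 370 371 372 373 374 375
 376 377 378 379 380 381 382 383 384 385 386 387 388 389 390]
```

>>> step_arm(
  rows=[0,-0.015,0,0,0,0,0,-0.03,0,0,0,0,0,-0.05,0,0,0,0,0,-0.075,0,0,0,0,0,-0.085,0,0,0,0],
)

```text
time: 19.27
position: [0.532, -0.1574, 0.1028]
orientation: [0.688, 0.161, 0.689, -0.161]
contact_force: [-0.1, 0.1, -0.2]
gripper_width: -0.002
```

>>> step_arm(
  rows=[-0.08,0,0,0,0,0,-0.18,0,0,0,0,0,-0.28,0,0,0,0,0,-0.3,0,0,0,0,0,-0.3,0,0,0,0,0],
)

```text
time: 19.9
position: [0.5324, -0.1576, 0.2531]
orientation: [0.688, 0.161, 0.689, -0.161]
contact_force: [-0.1, -0.1, -0.8]
gripper_width: -0.001
```

Run:
```python
from h import *
from cell import cams
o,p,_=st();print(o["time"],o["contact_force"])
s=cams.snapshot("wrist");cv2.imwrite("pics/w15.png",s["image"]);T=(p,o["orientation"])
print(proj(s,rk([.02,.092,.108]),T))
hsv=cv2.cvtColor(s["image"],cv2.COLOR_BGR2HSV)
m=cv2.inRange(hsv,(45,100,30),(85,255,255));n,l,sta,ce=cv2.connectedComponentsWithStats(m)
for i in range(1,n):
    if sta[i,4]>100: print(sta[i],ce[i],((plane(s,ce[i],.085,T)-OR)@Rz(YR)).round(4))
s=cams.snapshot("scene");cv2.imwrite("pics/s15.png",s["image"])
```

```text
19.9 [-0.08678772 -0.09428046 -0.83700548]
[[372.33958889 226.56646482]]
[250 158  24  15 291] [260.56701031 165.09965636] [[-0.0277 -0.0013  0.085 ]]
[380 185  12  50 205] [387.27317073 208.13170732] [[0.0097 0.1078 0.085 ]]
[254 221  25  13 257] [264.72762646 226.9766537 ] [[ 0.0266 -0.0006  0.085 ]]
```

View pics/w15.png

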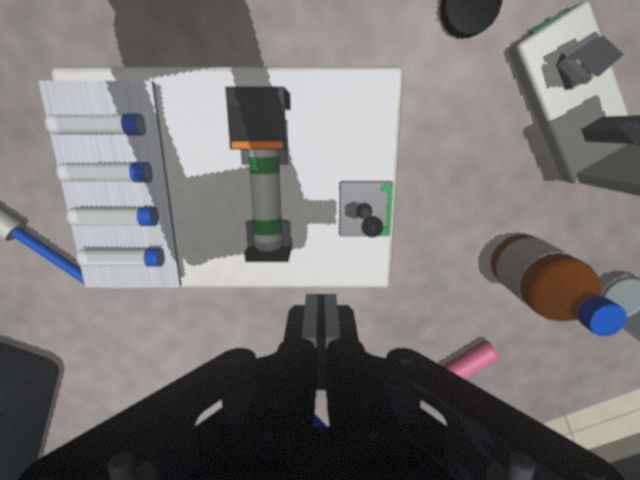

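View pics/s15.png

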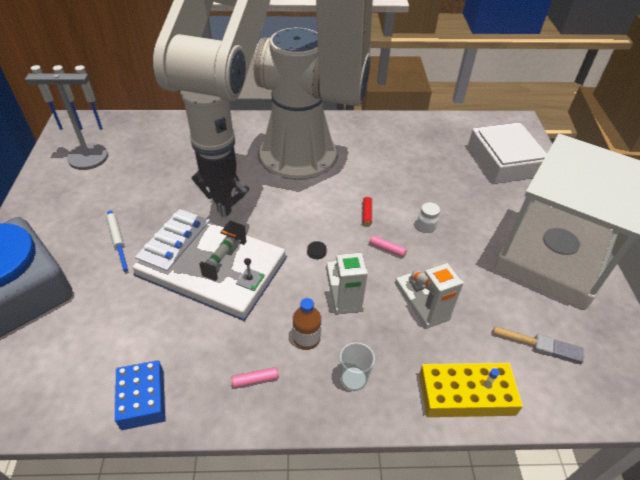

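The knob is back upright: seen at (372,226), predicted (372,227). The cell is seated, with its middle about 0.6 mm from the bay point along x. The bystanders and the orange cell haven't moved. Handing in.

```bash
python3 -c "
from cell import robot
print(robot.job_done())"
```

```text
the job is handed in; nothing more can be done
None
```

The green cell is in the battery bay, the check lever has been worked, and the job was handed in at about 20 s of the 61 s allowed. `job_done()` gives no verdict, so the checks below are my own.

**Cell:**
- I lifted it out of the green charger and slid its low end in under the roof. The spring pin was felt about 45 mm from the bay point, and the largest force I read while pressing was about 11 N along the bay.
- I tipped the other end down inside the end wall, let go and backed straight out.
- In the last wrist picture the cell lies between roof and wall, its middle about 0.6 mm (along the bay) and 1 mm (across) from the bay point, and level in line with the bay.

**Lever:** I pushed it to about 0.4 rad by the camera and held it there for over 1 s. After I withdrew, the knob was within 1 pixel of its upright position.

**Rest of the scene:** the orange cell and the loose bystanders look unmoved, and the gripper was clear of everything at hand-in.

**Went wrong or disagreed:**
- The first approach, leaning 35°, jammed the wrist near its singularity without touching anything. I backed off and gripped at a 24° lean instead.
- The rocker position from the top camera was off by 1–2 mm against the wrist camera, so I corrected it before fitting the cell.
- After release, one green-band reading was 2 mm off sideways because part of the band was in shadow. The later picture did not repeat it.

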